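# Put the missing colour disc back in the push-latch keeper

### The arm

A 6-joint arm with a two-finger parallel gripper is mounted at the origin on a cart in front of the work surface, level with it; the furniture and walls round the work are solid. World frame = base frame: x ahead of the robot, y to its left, z up, the work surface at z = 0. Lengths are in m, angles in rad, forces in N, time in s.
With the tool pointing down it reaches from about 0.375 to 0.9 m from the base axis. Payload 3.1 kg.
Tool frame: the origin (TCP) lies at the very end of the fingers, on their centre line; the grasp point (between the pads) lies 19 mm behind it; z points along the fingers, y is the direction in which the jaws open and shut (so a half turn about z gives the same grasp; the last joint's range is limited). The gripper opens to 87 mm and grips with 3 to 60 N. Pads are 19 mm wide; open, the fingers measure 117 mm over their backs; the gripper's body (75 mm by 190 mm) begins 51 mm behind the grasp point.
Start: joints at [-0.178, 0.527, 1.433, -0, 1.181, -0.178], TCP at [0.625, 0, 0.223] pointing down, gripper open.
Joint ranges: [-3.08, 3.08], [-0.75, 2.2], [0.22, 2.44], [-1.43, 4.57], [0, 2.65], [-2.85, 2.85]. Speed limits (rad/s): [2.79, 2.79, 3.14, 3.14, 3.14, 3.14].

### API

Orientations are given as a unit quaternion [x, y, z, w].
In Python, from rig import robot gives the robot as it stands. The module is installed in compiled form; this text tells all that it offers.
- The arm moves only by the tool carry_out, never from a script. Its argument "series" is a list of rows, each a list of 7 numbers: the shift along the tool's x, y, z in mm, then the turn, a rotation vector about the tool's x, y, z in degrees, then the gripper command: -1 is shut, 1 is fully open, values between are in proportion. In form: [[tx, ty, tz, rx, ry, rz, claw], ...]. A call has 1 to 8 rows; each row is the pose to reach, as a shift and turn from the pose measured when the call began, along the tool's axes at that moment; what a row does not reach only later rows make up. A row lasts 1/8 s, in which the tool goes at most 62.5 mm and 10.7 degrees, less where a joint would pass 70% of its speed; a pose out of reach is approached as far as the arm can. A call with a gripper value outside its range is refused whole. The fingers move at their own pace and stop on an object; "force" is the grip in N (left out, the last holds). Time passes only in rows, so rows that repeat a pose let the fingers close. It gives the time, the measured TCP pose, the force and the opening at its end, in the units of the state.
- robot.get_obs(): the state, without advancing time (a new reading comes with each control period).
- robot.camera(name): name is "scene" or "side" or "wrist"; returns a dict with "pixels" (400x640x3 uint8, red, green, blue), "fx", "fy", "cx", "cy" (pixels), "k1" (the pictures are not rectified: a ray, as slopes to the right and down, at radius r is drawn at 1 + k1 r^2 times it, then the intrinsics apply), "position" and "attitude" of the camera in the world. Camera axes: x right, y down, z forward; pixel columns grow to the right and rows downward; lengths in m; the calibration is good to about 2 mm. A picture is of the moment at which its call begins. There is no depth.
- robot.hand_in(): hands the job in, once; it reports no verdict.
The state is a dict: "time": time; "q": joint angles; "joint_velocities": joint speeds; "joint_torque": joint torques, N m; "position": TCP position; "tool_rot": TCP orientation; "ft_force": force on the tool from outside, world axes, zero at the start; "moment": the same for the moment, N m; "grip_width": finger opening in m.
Only numpy, scipy, OpenCV 4.12 (cv2) and the standard library are available. Lean on these libraries where they do the work, as an engineer would, in place of code of your own. Each camera call takes 0.05 s, during which the arm holds its last target.

### The job

Press gently on the shut lid of the wooden disc keeper to free its push-push latch and let the lid spring open; lay the disc that lies loose on the counter flat in the one empty round well; then swing the lid down again and press it gently until it latches, so that it stays shut by itself when you let go. Never lean hard on the keeper or its lid, and leave the two discs already in it and everything else on the counter where they are.

Things in the scene. Friction and masses are not known exactly. Their poses are not given: they have to be found in the camera images.
- keeper: Wooden box fixed to the counter, 150 deep (its x, front to hinge) x 200 wide (y) x 44 mm high at the rim, 68 high with the lid shut. Origin: centre of its underside; z up. Inside, a board with its top 34 mm above the counter has three round wells in a row along y, 60 mm apart, 42 wide, 3 deep, at keeper x = +10 mm. Two hold discs, one is empty. The push-push latch is inside the front.
- lid (a joint): Lid angle, rad: 0 = level, grows as it opens, to 2.0 = leaning back past upright. A damped spring always drives it open. The hidden latch holds it shut somewhere between -0.03 and +0.03 (differs per keeper). Freed, it swings fully open by itself in about 2 s; when open, fingers can reach behind the panel and draw it over towards the robot. Pressed too little, it springs open again.
- press_spot (a point): Centre of the flat steel disc on the lid's outer face: press here. 125 mm from the hinge, 26 from the front edge; moves with the lid, z = outward normal. The spring pushes back about 5 N. To free or to latch, push it 9 mm below the height where the latch holds, then let up; 1 mm deeper is a hard stop: 9 to 14 N total is ample, over 22 N harms it. Latched, it comes back up those 9 mm and stays.
- lid_hinge (a point): Middle of the lid's hinge axis (its y), 60 mm above the counter, 70 mm behind the keeper's origin; fixed to the keeper. The lid is a wooden panel 151 mm long from this axis to its front edge, 212 mm wide; its outer face lies 8 mm outside the plane through the axis. Open, its upper edge stands about 63 mm behind and 137 mm above the axis.
- empty_well (a point): Centre of the floor of the empty well (31 mm above the counter, lined with a thin cork disc). Which of the three wells is empty differs. z up.
- disc_centre (a point): Centre of the loose brown disc, 39 mm across, 10 mm thick, lying flat on the counter right of the keeper at the start. z is its axis. Seated in the well, its centre is 5 mm above the well's floor and only its upper 7 mm stand above the board, so grip it by its upper half, lest the fingers press on the board.
- disc_a: One of the two discs already in the wells, like the loose one. Origin: centre of its underside.
- disc_b: The other disc already in a well. Origin: centre of its underside.
- cup_bowl_1: White cupping bowl, 92 mm across, 62 high, far right. Origin: centre of its underside. Bystander.
- spoon_1: Cupping spoon, 176 mm long, left of the keeper. Origin: centre of its underside. Bystander.
- marker: Marker pen, 135 mm long, left of the keeper. Origin: centre of its underside. Bystander.
Things that resemble listed ones, but are neither listed nor needed, are in the scene too. Leave any turquoise look-alike of the part that bears disc_centre alone.

How it is judged:
On the way, in this order (a step that is already met when the one before it is completed fails the run):
1. the lid has been freed and stands open (past 1.5 rad) (value of joint lid above 1.5 rad), for 0.1 s.
2. the loose disc lies flat in the empty well (horizontal distance between disc_centre and empty_well below 0.003 m and z of disc_centre in the frame of empty_well below 0.0065 m and angle between disc_centre's own z axis and vertical below 0.1 rad), for 0.2 s.
3. the lid is shut and held by its latch, untouched (value of joint lid between -0.04 and 0.04 rad and contact force between keeper and the arm below 0.2 N and contact force between keeper and the fingers below 0.2 N), for 0.4 s.
At the end, for the whole second after the job is handed in: The lid is latched shut by itself (between -0.04 and 0.04 rad), the formerly loose disc lies flat in the formerly empty well (within 3 mm of its centre, down on its floor), the other two discs are in their wells (moved under 10 mm), and the bystanders have moved less than 30 mm (all of step 2 and value of joint lid between -0.04 and 0.04 rad and distance of each of disc_a, disc_b from where it was at the start of the episode below 0.01 m and distance of each of cup_bowl_1, spoon_1, marker from where it was at the start of the episode below 0.03 m); the robot touches nothing.
It fails at once if the lid or the keeper is pressed with more than 22 N (contact force between keeper and the arm above 22 N or contact force between keeper and the fingers above 22 N).
It fails at once if a disc already in its well is moved out of place by more than 10 mm (distance of any of disc_a, disc_b from where it was at the start of the episode above 0.01 m).
It fails at once if a bystander is moved by more than 30 mm (distance of any of cup_bowl_1, spoon_1, marker from where it was at the start of the episode above 0.03 m).
It also fails if it takes over 70 s, if anything falls off the work surface, if the arm or the gripper's body presses on something with over 40 N, if the wrist force passes 120 N, or if a joint passes its speed limit or range.

## Working session

There is one attempt and no reset: what is moved stays moved. The work goes in short steps, Python scripts to look and compute and a tool call to move; the robot and the scene stay as the last step left them, time stands still between calls to the robot, and variables do not carry over. Pictures are saved under pics/ and viewed, and the job is handed in when it is done.

Besides the shell and the picture viewer there is one more tool, called after "Request:" as a command line: name --pt "numbers of a row" for each row, then --argument value for the rest. carry_out: Moves the arm, as the interface text tells. Its arguments: {"type":"object","properties":{"series":{"type":"array"},"force":{"type":"number"}},"required":["series"]}

```bash
mkdir -p pics
cat > h.py <<'E'
import numpy as np,cv2
from rig import robot
from scipy.spatial.transform import Rotation as R
def cam(n):
    c=robot.camera(n); return c
def rot(c):
    a=np.array(c["attitude"],float)
    return R.from_quat(a).as_matrix() if a.size==4 else a.reshape(3,3)
def save(c,f,crop=None,s=1):
    p=np.ascontiguousarray(c["pixels"][...,::-1])
    if crop: p=p[crop[1]:crop[3],crop[0]:crop[2]]
    if s!=1: p=cv2.resize(p,None,fx=s,fy=s,interpolation=cv2.INTER_CUBIC)
    cv2.imwrite(f,p)
def ray(c,u,v):
    x=(u-c["cx"])/c["fx"];y=(v-c["cy"])/c["fy"]
    a,b=x,y
    for _ in range(30):
        k=1+c["k1"]*(a*a+b*b); a,b=x/k,y/k
    d=rot(c)@np.array([a,b,1.]); return np.array(c["position"],float),d/np.linalg.norm(d)
def onz(c,u,v,z):
    p,d=ray(c,u,v); return p+d*(z-p[2])/d[2]
def proj(c,P):
    q=rot(c).T@(np.array(P,float)-np.array(c["position"])); a,b=q[0]/q[2],q[1]/q[2]; k=1+c["k1"]*(a*a+b*b)
    return np.array([c["cx"]+c["fx"]*a*k,c["cy"]+c["fy"]*b*k])
E
python3 - <<'E'
from h import *
import pickle
for n in("scene","side","wrist"):
    c=cam(n); save(c,f"pics/{n}0.png"); pickle.dump(c,open(f"{n}0.pkl","wb"))
    print(n,c["attitude"],c["position"],c["fx"],c["k1"])
o=robot.get_obs();print(o)
E
```

```text
scene [-0.260225    0.87298684 -0.39451423  0.12056302] [0.03064391 0.74144114 0.88752365] 379.2435094438035 -0.0867849406796134
side [ 0.85758754 -0.26733841  0.13220327 -0.41904186] [ 0.03629265 -0.76642434  0.7733325 ] 367.427824827309 -0.038751066095222275
wrist [ 9.89707599e-01  3.28163530e-04 -1.07885797e-03  1.43099953e-01] [0.62466837 0.07892022 0.38338696] 338.14631296721717 -0.014625949428770437
{'time': 0.15, 'q': array([-1.78489118e-01,  5.28238930e-01,  1.43359466e+00, -3.01671721e-05,
        1.18141535e+00, -1.78483797e-01]), 'joint_velocities': array([ 0.00060398, -0.00376129, -0.00350124,  0.00107437,  0.00126277,
        0.00027581]), 'joint_torque': array([ 9.14956272e-04, -4.40429199e+01, -1.76841742e+01,  6.33679633e-02,
        5.52540855e-02, -1.06930895e-04]), 'position': array([6.24440314e-01, 1.28574837e-04, 2.21809094e-01]), 'tool_rot': array([ 7.07104363e-01,  7.07108714e-01, -4.83776243e-04, -6.72291815e-04]), 'ft_force': array([-0.1522852 , -0.0133467 ,  0.01527812]), 'moment': array([-0.00295077,  0.01841033,  0.00774185]), 'grip_width': 0.08728412224990531}
```

View pics/scene0.png

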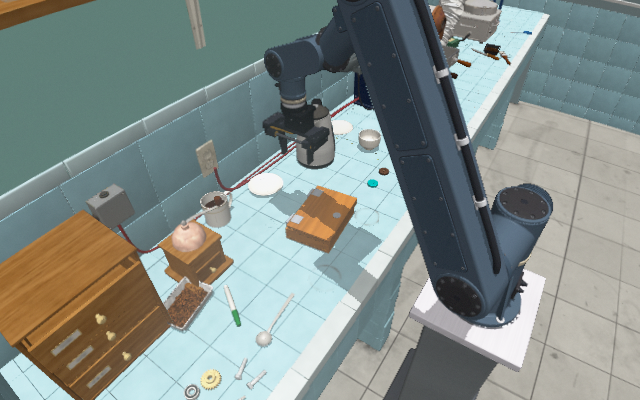

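View pics/side0.png

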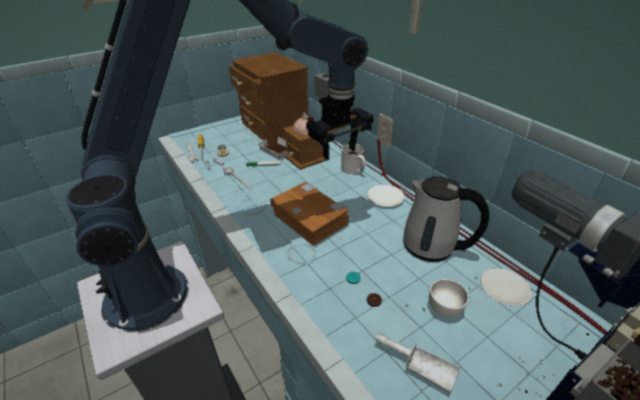

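View pics/wrist0.png

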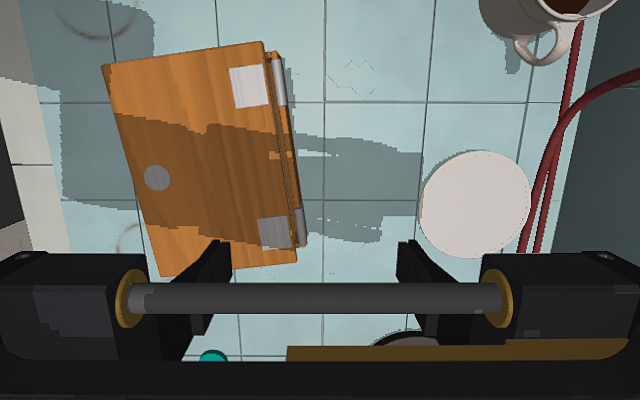

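Wrist view: the keeper's shut lid is in the middle, with its hinge to the right (+x) and the steel press disc at about (157,178). Side view: the brown disc is at (374,299), and the turquoise look-alike, to be left alone, is at (353,277). In the scene view they are at (384,171) and (373,183).

Run:
```python
from h import *
import pickle
C={n:pickle.load(open(f"{n}0.pkl","rb")) for n in("scene","side","wrist")}
w=C["wrist"]
px=w["pixels"].astype(int)
# press spot: grey in wood
sub=w["pixels"][155:200,135:180]; hsv=cv2.cvtColor(np.ascontiguousarray(sub),cv2.COLOR_RGB2HSV)
m=(hsv[...,1]<70).astype(np.uint8); n,l,st,ce=cv2.connectedComponentsWithStats(m); i=1+np.argmax(st[1:,4]); pc=ce[i]+[135,155]; print("spot px",pc,st[i])
print("spot",onz(w,*pc,0.068))
for uv in[(102,65),(263,42),(297,262),(163,277)]: print(uv,onz(w,*uv,0.068))
for n,(u,v) in{"side":(374,299),"scene":(384,171)}.items():
    c=C[n]; x0,y0=u-12,v-9
    s=np.ascontiguousarray(c["pixels"][y0:y0+19,x0:x0+25]); h=cv2.cvtColor(s,cv2.COLOR_RGB2HSV)
    m=((s[...,2].astype(int)<s[...,0])&(s.max(2)<130)).astype(np.uint8)
    k,l,st,ce=cv2.connectedComponentsWithStats(m); i=1+np.argmax(st[1:,4]); q=ce[i]+[x0,y0]
    print(n,q,st[i],onz(c,*q,0.006))
save(C["side"],"pics/s1.png",(330,250,410,320),8)
save(C["scene"],"pics/s2.png",(275,155,410,255),5)
for P in[]:pass
```

```text
spot px [156.64528302 177.10377358] [  9   9  26  26 530]
spot [0.47405379 0.01217998 0.068     ]
(102, 65) [0.43867853 0.11221683 0.068     ]
(263, 42) [0.58055926 0.12999101 0.068     ]
(297, 262) [ 0.6068575  -0.07647338  0.068     ]
(163, 277) [ 0.46663042 -0.09409183  0.068     ]
side [373.69230769 299.32867133] [  5   3  14  13 143] [ 0.48355796 -0.35175095  0.006     ]
scene [383.37931034 171.01724138] [ 7  6 10  7 58] [ 0.48179755 -0.34612943  0.006     ]
```

View pics/s1.png

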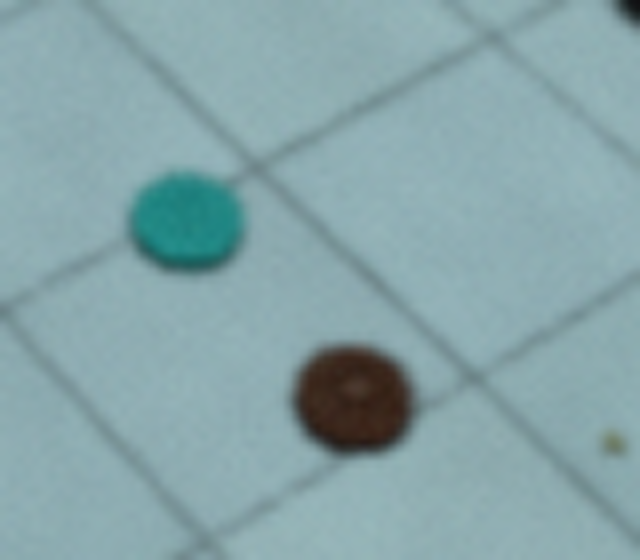

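View pics/s2.png

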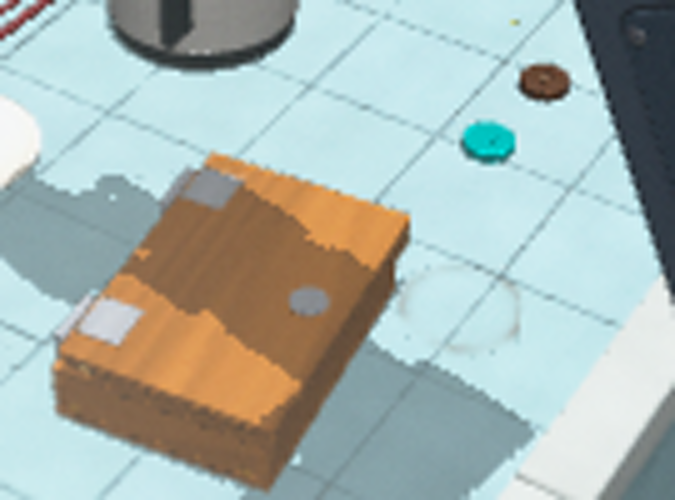

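Request:
carry_out --pt "4 -50 30 0 0 0 -1" --pt "8 -100 60 0 0 0 -1" --pt "12 -150 90 0 0 0 -1" --pt "12 -150 110 0 0 0 -1" --pt "12 -150 125 0 0 0 -1" --pt "12 -150 132 0 0 0 -1" --pt "12 -150 132 0 0 0 -1" --force 20

```text
time: 1.02
position: [0.4742, 0.0122, 0.0897]
tool_rot: [0.707, 0.707, -0.001, -0.001]
ft_force: [0.1, 1.3, 0.2]
grip_width: 0.0251
```

Request:
carry_out --pt "0 0 4 0 0 0 -1" --pt "0 0 8 0 0 0 -1" --pt "0 0 12 0 0 0 -1" --pt "0 0 15 0 0 0 -1" --pt "0 0 15 0 0 0 -1"

```text
time: 1.65
position: [0.4739, 0.0122, 0.0745]
tool_rot: [0.707, 0.707, -0.001, -0.001]
ft_force: [0.4, -0.3, 0.1]
grip_width: 0.0005
```

Run:
```python
from h import *
c=cam("scene"); save(c,"pics/p1.png",(260,120,420,260),5)
c=cam("wrist"); save(c,"pics/p2.png")
print(robot.get_obs()["ft_force"])
```

```text
[ 0.19639528  0.28985725 -0.01363209]
```

View pics/p1.png

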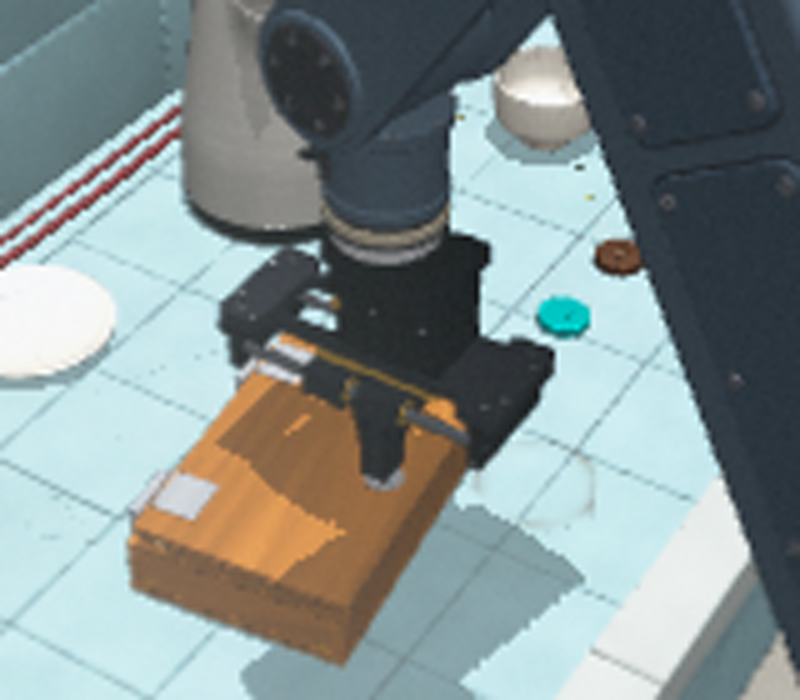

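View pics/p2.png

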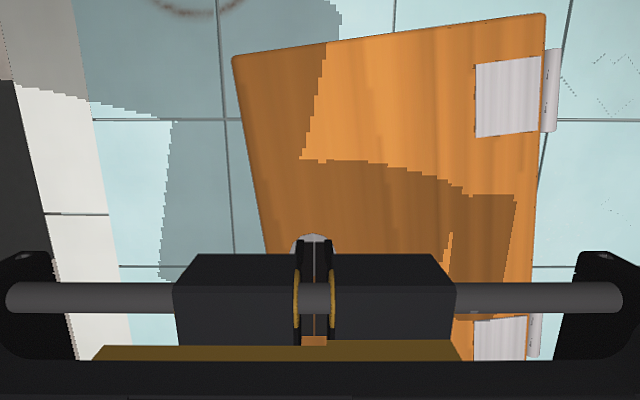

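The closed fingertips are over the steel spot, at about (313,240) in the wrist view, with no force yet. Pressing in small steps.

Request:
carry_out --pt "0 0 2 0 0 0 -1" --pt "0 0 4 0 0 0 -1" --pt "0 0 6 0 0 0 -1" --pt "0 0 8 0 0 0 -1" --pt "0 0 8 0 0 0 -1"

```text
time: 2.38
position: [0.4741, 0.0122, 0.0666]
tool_rot: [0.707, 0.707, -0.001, -0.001]
ft_force: [-0.7, -0.6, 0.0]
grip_width: 0.0004
```

Request:
carry_out --pt "0 0 1 0 0 0 -1" --pt "0 0 2 0 0 0 -1" --pt "0 0 2 0 0 0 -1"

```text
time: 2.75
position: [0.474, 0.0122, 0.0648]
tool_rot: [0.707, 0.707, -0.001, -0.001]
ft_force: [-0.9, -0.7, 3.2]
grip_width: 0.0006
```

Request:
carry_out --pt "0 0 1.5 0 0 0 -1" --pt "0 0 3 0 0 0 -1" --pt "0 0 4.5 0 0 0 -1" --pt "0 0 4.5 0 0 0 -1"

```text
time: 3.25
position: [0.4739, 0.0122, 0.0601]
tool_rot: [0.707, 0.707, -0.001, -0.001]
ft_force: [-1.8, -0.5, 3.9]
grip_width: 0.0004
```

Request:
carry_out --pt "0 0 1 0 0 0 -1" --pt "0 0 2 0 0 0 -1" --pt "0 0 3 0 0 0 -1" --pt "0 0 3 0 0 0 -1"

```text
time: 3.75
position: [0.474, 0.0122, 0.0572]
tool_rot: [0.707, 0.707, -0.001, -0.001]
ft_force: [-0.1, -0.3, 5.6]
grip_width: 0.0004
```

Request:
carry_out --pt "0 0 0.7 0 0 0 -1" --pt "0 0 1.2 0 0 0 -1" --pt "0 0 1.2 0 0 0 -1"

```text
time: 4.12
position: [0.4741, 0.0122, 0.0561]
tool_rot: [0.707, 0.707, -0.001, -0.001]
ft_force: [-1.8, 0.1, 5.2]
grip_width: 0.0003
```

Request:
carry_out --pt "0 0 0.6 0 0 0 -1" --pt "0 0 0.6 0 0 0 -1"

```text
time: 4.38
position: [0.474, 0.0122, 0.0558]
tool_rot: [0.707, 0.707, -0.001, -0.001]
ft_force: [-2.3, 1.2, 7.9]
grip_width: 0.0004
```

Request:
carry_out --pt "0 0 0.5 0 0 0 -1" --pt "0 0 0.5 0 0 0 -1"

```text
time: 4.62
position: [0.4741, 0.0122, 0.0557]
tool_rot: [0.707, 0.707, -0.001, -0.001]
ft_force: [-1.9, -1.0, 9.3]
grip_width: 0.0006
```

That is the hard stop at z≈0.0557 with 9 N. Letting up and getting clear.

Request:
carry_out --pt "0 0 -12 0 0 0 -1" --pt "0 -20 -60 0 0 0 -1" --pt "0 -40 -115 0 0 0 -1" --pt "0 -50 -170 0 0 0 -1" --pt "0 -50 -220 0 0 0 -1" --pt "0 -50 -240 0 0 0 0" --pt "0 -50 -240 0 0 0 1" --pt "0 -50 -240 0 0 0 1"

```text
time: 5.62
position: [0.4237, 0.0123, 0.2948]
tool_rot: [0.707, 0.707, -0.001, -0.002]
ft_force: [-0.9, -0.5, -1.1]
grip_width: 0.0226
```

Run:
```python
from h import *
c=cam("scene"); save(c,"pics/q1.png",(240,100,400,260),4)
c=cam("wrist"); save(c,"pics/q2.png")
o=robot.get_obs(); print(o["ft_force"],o["position"],o["time"])
```

```text
[ 0.06345333 -0.27043368 -0.05497799] [0.42357994 0.01232359 0.29433142] 5.725
```

View pics/q1.png

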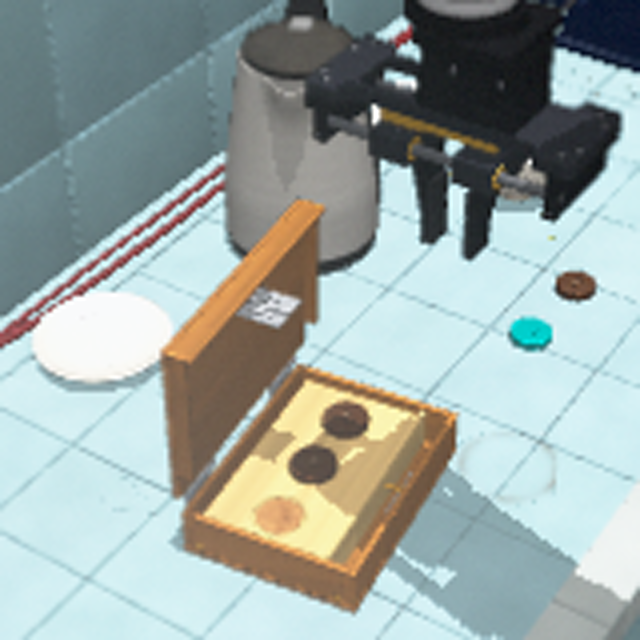

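View pics/q2.png

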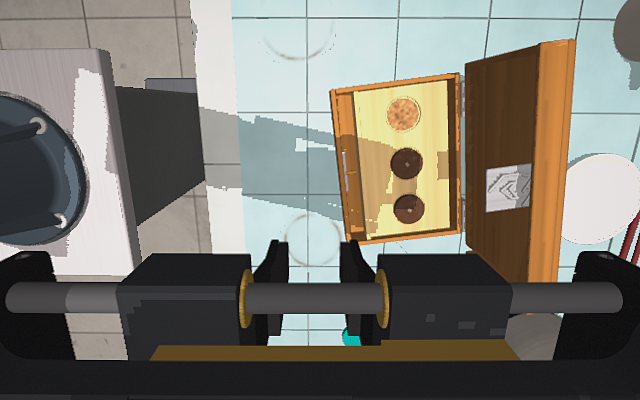

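The lid is open. Wrist view: the cork-lined empty well is at (404,114), the +y end, and the seated discs are at (407,163) and (408,209).

Run:
```python
from h import *
import pickle
C={n:cam(n) for n in("scene","side","wrist")}
pickle.dump(C,open("open.pkl","wb"))
w=C["wrist"]
save(w,"pics/r1.png",(310,60,480,260),3.5)
save(C["scene"],"pics/r2.png",(280,180,360,260),8)
save(C["side"],"pics/r3.png",(260,150,370,250),6)
```

```text
(no output)
```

View pics/r1.png

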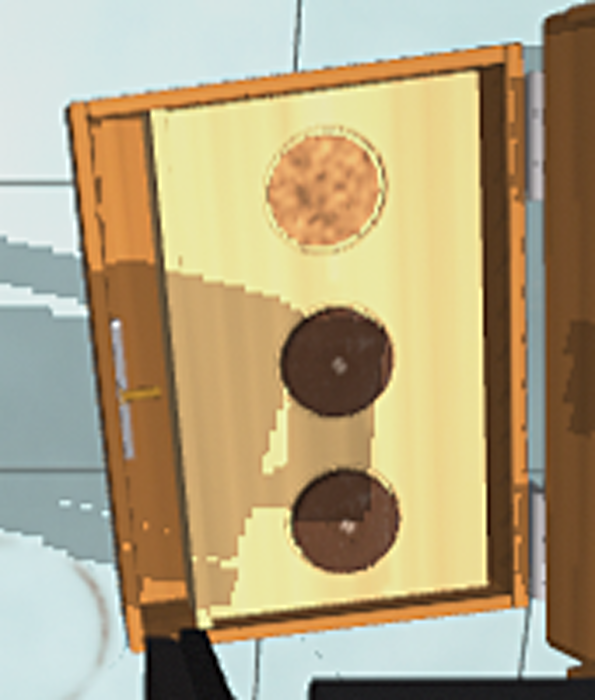

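View pics/r2.png

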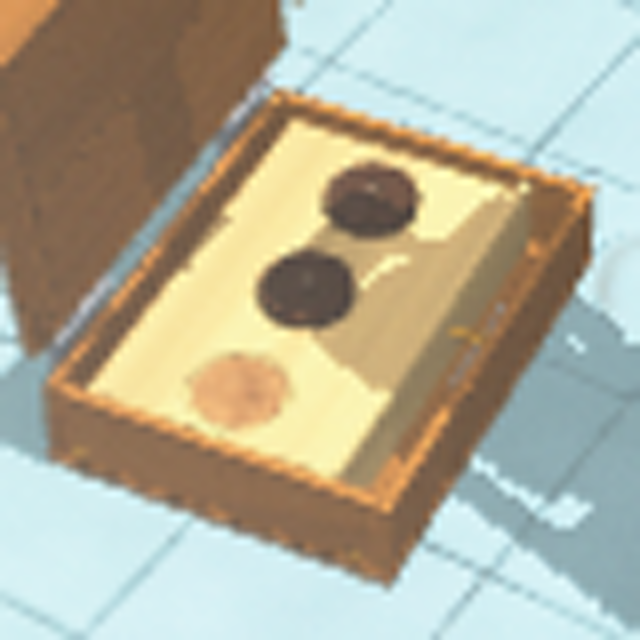

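View pics/r3.png

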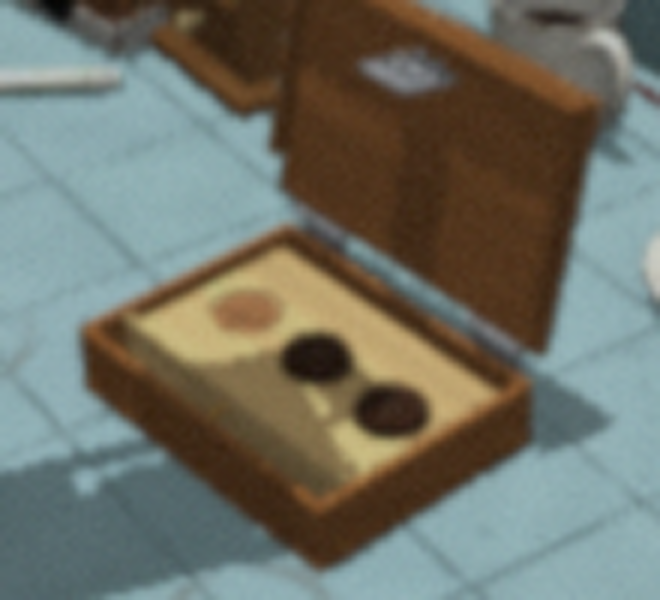

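Run:
```python
from h import *
import pickle
C=pickle.load(open("open.pkl","rb"))
w=C["wrist"]
def comp(c,box,f,z,name):
    x0,y0,x1,y1=box; s=np.ascontiguousarray(c["pixels"][y0:y1,x0:x1]).astype(int)
    m=f(s).astype(np.uint8); m=cv2.morphologyEx(m,cv2.MORPH_CLOSE,np.ones((3,3),np.uint8)); k,l,st,ce=cv2.connectedComponentsWithStats(m); i=1+np.argmax(st[1:,4]); cn,_=cv2.findContours((l==i).astype(np.uint8),0,1); h=cv2.convexHull(max(cn,key=len)); e=cv2.fitEllipse(h) if len(h)>5 else None
    q=np.array(e[0])+[x0,y0]; print(name,q.round(1),st[i][2:],e[1],onz(c,*q,z).round(4)); return onz(c,*q,z)
dark=lambda s:s.sum(2)<290
cork=lambda s:(s[...,0]-s[...,1]>55)&(s[...,0]>150)&(s[...,1]-s[...,2]>10)
print("wrist")
comp(w,(380,92,425,136),lambda s:(s[...,0]-s[...,1]>45),.0315,"cork")
comp(w,(386,143,428,183),dark,.0405,"mid"); comp(w,(386,188,428,230),dark,.0405,"end")
c=C["scene"]; print("scene")
comp(c,(300,220,320,236),lambda s:(s[...,0]-s[...,1]>45),.0315,"cork")
comp(c,(308,208,328,224),dark,.04,"mid"); comp(c,(318,198,335,212),dark,.04,"end")
c=C["side"]; print("side")
comp(c,(290,194,312,209),lambda s:(s[...,0]-s[...,1]>35),.0315,"cork")
comp(c,(303,203,322,217),lambda s:s.sum(2)<200,.04,"mid"); comp(c,(316,211,334,226),lambda s:s.sum(2)<200,.04,"end")
for c,b in((C["side"],(362,290,388,309)),(C["scene"],(374,164,394,179))): comp(c,b,lambda s:(s[...,0]>s[...,2]+5)&(s.sum(2)<330),.0095,"loose")
```

```text
wrist
cork [403.3 113.5] [ 33  31 792] (31.705081939697266, 34.74055862426758) [0.5313 0.0803 0.0315]
mid [405.7 163. ] [ 32  31 786] (30.56160545349121, 32.54402542114258) [0.5363 0.0212 0.0405]
end [408.1 208.3] [ 31  30 705] (29.547922134399414, 30.49405860900879) [ 0.544  -0.0374  0.0405]
scene
cork [307.5 230.1] [ 16  11 103] (9.744187355041504, 15.91147232055664) [0.5304 0.0871 0.0315]
mid [318.1 215.9] [11  9 83] (8.812804222106934, 11.030280113220215) [0.5329 0.0237 0.04  ]
end [326.4 205. ] [11  9 67] (7.705097675323486, 10.423582077026367) [ 0.5392 -0.0347  0.04  ]
side
cork [300.4 201.7] [10  6 49] (5.927383899688721, 9.380456924438477) [0.5308 0.0782 0.0315]
mid [312.4 209.7] [12  8 77] (7.963855743408203, 11.460638999938965) [0.5345 0.0109 0.04  ]
end [324.6 218. ] [12  9 79] (8.06879997253418, 11.743013381958008) [ 0.5427 -0.0455  0.04  ]
loose [373.8 299.4] [ 14  12 136] (11.818312644958496, 13.799875259399414) [ 0.4815 -0.3539  0.0095]
loose [383.5 171.1] [10  7 57] (6.833786487579346, 9.431406021118164) [ 0.4796 -0.3415  0.0095]
```

Request:
carry_out --pt "-45 10 0 0 0 -10 1" --pt "-90 20 10 0 0 -20 1" --pt "-135 30 20 0 0 -30 1" --pt "-180 40 35 0 0 -40 1" --pt "-225 50 50 0 0 -50 1" --pt "-270 60 65 0 0 -60 1" --pt "-315 70 80 0 0 -70 1" --pt "-356 82 94 0 0 -80 1"

```text
time: 6.88
position: [0.5055, -0.3452, 0.1984]
tool_rot: [0.085, 0.996, 0.001, -0.003]
ft_force: [0.2, -0.6, 0.5]
grip_width: 0.0869
```

Request:
carry_out --pt "0 0 0 0 0 -10 1" --pt "0 0 0 0 0 -17 1" --pt "0 0 0 0 0 -17 1" --pt "0 0 0 0 0 -17 1"

```text
time: 7.38
position: [0.5055, -0.345, 0.1981]
tool_rot: [-0.063, 0.998, 0.002, -0.003]
ft_force: [0.8, 0.4, -0.3]
grip_width: 0.0869
```

Run:
```python
from h import *
import pickle
c=cam("wrist"); save(c,"pics/t1.png"); pickle.dump(c,open("t1.pkl","wb"))
o=robot.get_obs(); print(o["position"],o["q"],R.from_quat(o["tool_rot"]).as_matrix())
c=pickle.load(open("open.pkl","rb"))
print("bowl",onz(c["side"],448,290,.06), onz(c["scene"],369,135,.06))
```

```text
[ 0.50548466 -0.3450126   0.19821051] [-0.78001336  0.54007803  1.48642884 -0.00279575  1.12120145 -2.4756896 ] [[-0.992042   -0.12575873 -0.00611735]
 [-0.12577592  0.9920555   0.00250998]
 [ 0.0057531   0.00325942 -0.99997814]]
bowl [ 0.62077424 -0.46422326  0.06      ] [ 0.61270984 -0.46573986  0.06      ]
```

View pics/t1.png

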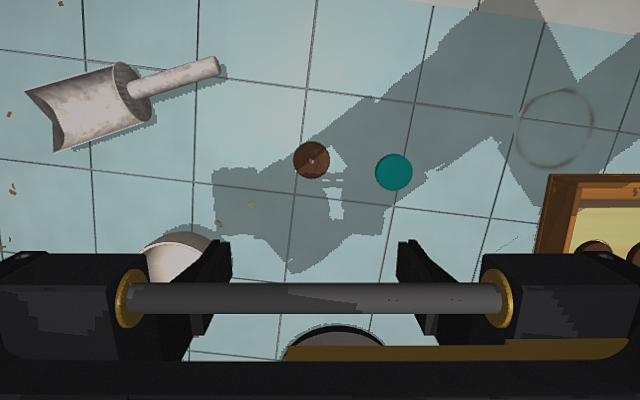

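Wrist view: the brown disc, the one meant, is at (312,160), to the left. The turquoise look-alike is at (394,172), about 86 mm away. Measuring the brown one.

```bash
cat >> h.py <<'E'
def comp(c,box,f,z,name):
    x0,y0,x1,y1=box; s=np.ascontiguousarray(c["pixels"][y0:y1,x0:x1]).astype(int)
    m=f(s).astype(np.uint8); m=cv2.morphologyEx(m,cv2.MORPH_CLOSE,np.ones((3,3),np.uint8)); k,l,st,ce=cv2.connectedComponentsWithStats(m); i=1+np.argmax(st[1:,4]); cn,_=cv2.findContours((l==i).astype(np.uint8),0,1); h=cv2.convexHull(max(cn,key=len)); e=cv2.fitEllipse(h)
    q=np.array(e[0])+[x0,y0]; print(name,q.round(1),st[i][2:],e[1],onz(c,*q,z).round(4)); return onz(c,*q,z)
E
python3 - <<'E'
from h import *
import pickle
c=pickle.load(open("t1.pkl","rb")); save(c,"pics/t2.png",(280,130,430,200),5)
P=comp(c,(285,132,340,186),lambda s:(s[...,0]>s[...,2]+8)&(s.sum(2)<330),.009,"loose")
o=robot.get_obs(); M=R.from_quat(o["tool_rot"]).as_matrix()
print(M.T@(np.array([P[0],P[1],.003])-o["position"]))
E
```

```text
loose [311.1 159.7] [  36   37 1042] (36.09649658203125, 36.40983581542969) [ 0.4827 -0.349   0.009 ]
[ 0.02197236 -0.0017292   0.19533555]
```

View pics/t2.png

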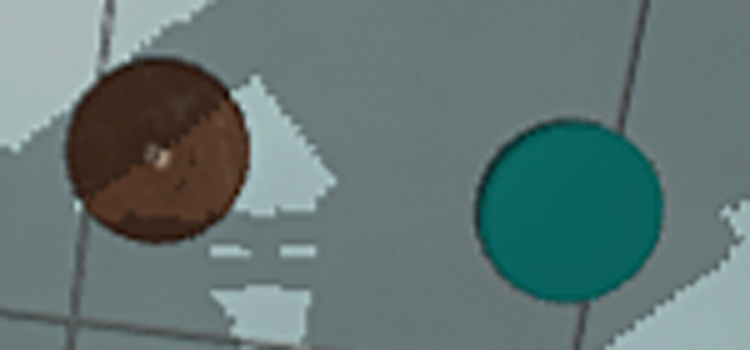

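Request:
carry_out --pt "11 -1 45 0 0 0 0.35" --pt "22 -2 90 0 0 0 0.35" --pt "22 -2 130 0 0 0 0.35" --pt "22 -2 160 0 0 0 0.35" --pt "22 -2 178 0 0 0 0.35" --pt "22 -2 186 0 0 0 0.35" --pt "22 -2 191 0 0 0 0.35" --pt "22 -2 192.5 0 0 0 0.35" --force 8

```text
time: 8.43
position: [0.4832, -0.3497, 0.0065]
tool_rot: [-0.063, 0.998, 0.001, -0.002]
ft_force: [-0.1, 0.3, 0.7]
grip_width: 0.0587
```

Run:
```python
from h import *
c=cam("wrist"); save(c,"pics/u1.png")
c=cam("side"); save(c,"pics/u2.png",(320,240,480,340),5)
o=robot.get_obs(); print(o["position"],o["ft_force"])
```

```text
[ 0.48315736 -0.34965074  0.00653378] [ 0.05311833 -0.23707682  0.85591443]
```

View pics/u1.png

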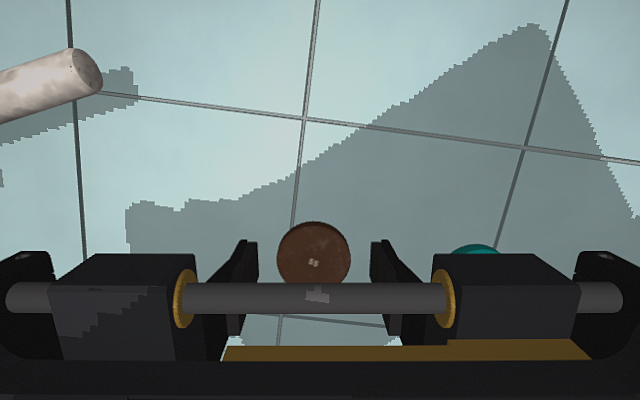

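View pics/u2.png

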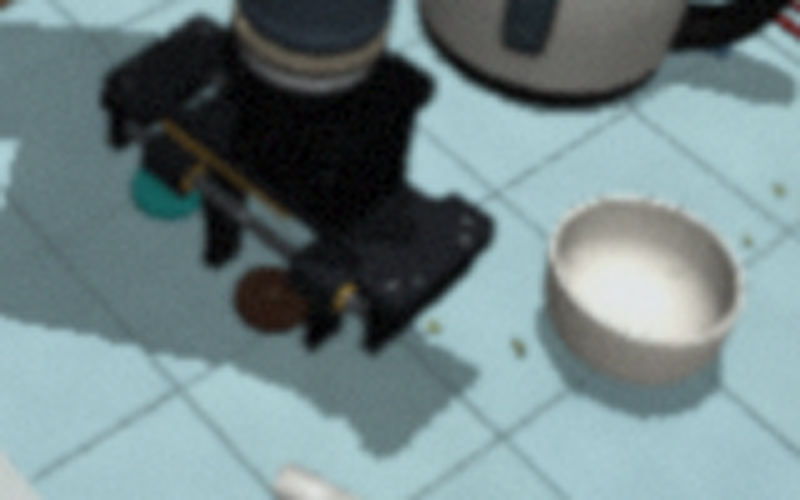

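Run:
```python
from h import *
c=cam("wrist"); o=robot.get_obs(); p=o["position"]; M=R.from_quat(o["tool_rot"]).as_matrix()
print(proj(c,[p[0],p[1],.01]), proj(c,p), [proj(c,p+M@np.array([dx,0,0])).round(1) for dx in(-.0195,.0195)])
s=np.ascontiguousarray(c["pixels"][215:283,270:360]).astype(int); m=((s[...,0]>s[...,2]+12)&(s.sum(2)<330)).astype(np.uint8)
ys,xs=np.nonzero(m); print("top",ys.min()+215,"x",xs.min()+270,xs.max()+270)
for z in(.0,.01): print(z,[onz(c,u,v,z).round(4) for u,v in((xs.min()+270,255),(xs.max()+271,255),((xs.min()+xs.max())/2+270,ys.min()+215))])
```

```text
[312.19453763 261.77644707] [312.20333919 258.88720109] [array([312.2, 291.7]), array([312.2, 223.9])]
top 222 x 277 350
0.0 [array([ 0.4864, -0.3685,  0.    ]), array([ 0.4813, -0.3286,  0.    ]), array([ 0.465 , -0.3512,  0.    ])]
0.01 [array([ 0.4816, -0.368 ,  0.01  ]), array([ 0.4769, -0.3304,  0.01  ]), array([ 0.4616, -0.3517,  0.01  ])]
```

Request:
carry_out --pt "0 0 0.8 0 0 0 0.0" --pt "0 0 0.8 0 0 0 -0.15" --pt "0 0 0.8 0 0 0 -0.3" --pt "0 0 0.8 0 0 0 -0.3" --pt "0 0 0.8 0 0 0 -0.3" --force 10

```text
time: 9.2
position: [0.4832, -0.3497, 0.006]
tool_rot: [-0.063, 0.998, 0.001, -0.002]
ft_force: [-0.1, -0.1, 1.4]
grip_width: 0.0381
```

Request:
carry_out --pt "0 0 0 0 0 0 -0.5" --pt "0 0 -10 0 0 0 -0.5" --pt "0 0 -40 0 0 0 -0.5" --pt "0 0 -90 0 0 0 -0.5" --pt "0 0 -140 0 0 0 -0.5" --pt "0 0 -190 0 0 0 -0.5" --pt "0 0 -190 0 0 0 -0.5"

```text
time: 10.07
position: [0.4864, -0.3522, 0.2013]
tool_rot: [-0.063, 0.998, -0.003, 0.001]
ft_force: [-0.1, -0.2, -1.4]
grip_width: 0.038
```

Run:
```python
from h import *
c=cam("wrist"); save(c,"pics/v1.png",(240,180,400,300),5)
c=cam("side"); save(c,"pics/v2.png")
o=robot.get_obs(); print(o["position"],o["ft_force"],o["q"])
```

```text
[ 0.48398575 -0.34973639  0.19661578] [-1.09464063 -0.20164588 -0.87331603] [-0.81132469  0.52169585  1.52849561 -0.00302183  1.09492684 -2.50682827]
```

View pics/v1.png

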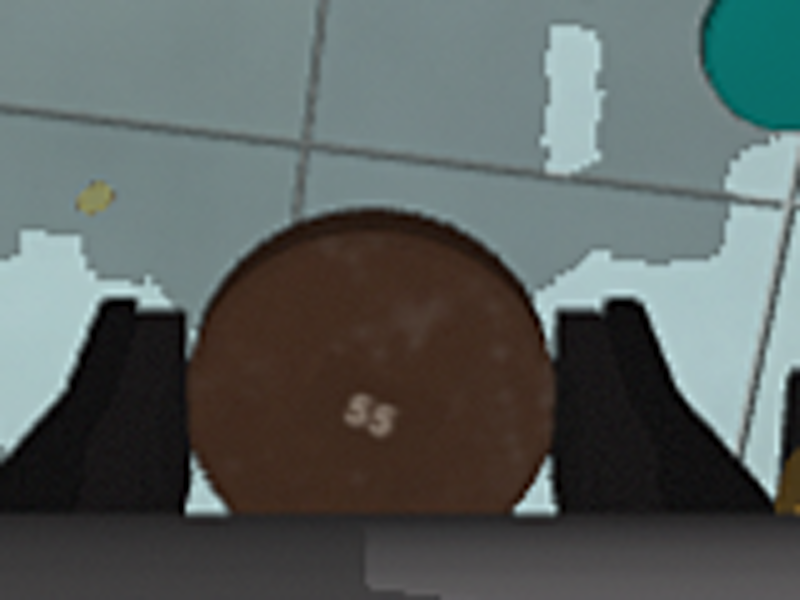

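View pics/v2.png

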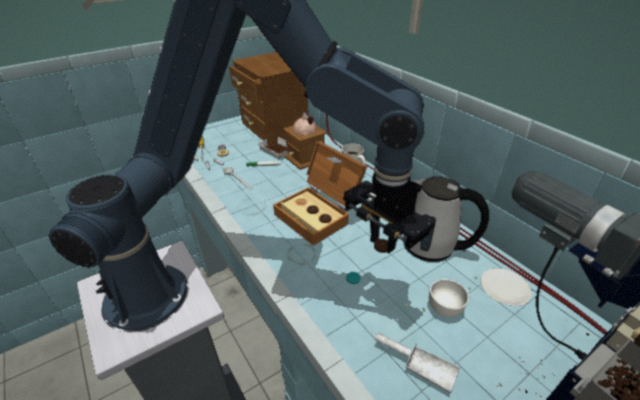

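Run:
```python
from h import *
c=cam("wrist"); o=robot.get_obs(); p=o["position"]; M=R.from_quat(o["tool_rot"]).as_matrix()
s=c["pixels"][200:285,260:370].astype(int)
# profile in col 314
print([(200+i,tuple(s[i,54])) for i in range(15,35)])
for zt in (.004,):
  for dx in(-.002,-.001,0,.001,.002,.003):
    print(dx,proj(c,p+M@np.array([dx+.0195,0,-zt]))[1].round(1),proj(c,p+M@np.array([dx+.0195,0,.006]))[1].round(1))
```

```text
[(215, (np.int64(84), np.int64(92), np.int64(93))), (216, (np.int64(105), np.int64(120), np.int64(122))), (217, (np.int64(119), np.int64(138), np.int64(139))), (218, (np.int64(121), np.int64(138), np.int64(140))), (219, (np.int64(121), np.int64(139), np.int64(141))), (220, (np.int64(127), np.int64(146), np.int64(149))), (221, (np.int64(83), np.int64(91), np.int64(90))), (222, (np.int64(41), np.int64(30), np.int64(24))), (223, (np.int64(36), np.int64(24), np.int64(15))), (224, (np.int64(39), np.int64(27), np.int64(17))), (225, (np.int64(37), np.int64(24), np.int64(18))), (226, (np.int64(54), np.int64(34), np.int64(25))), (227, (np.int64(64), np.int64(47), np.int64(37))), (228, (np.int64(63), np.int64(46), np.int64(37))), (229, (np.int64(67), np.int64(49), np.int64(39))), (230, (np.int64(65), np.int64(45), np.int64(34))), (231, (np.int64(64), np.int64(44), np.int64(32))), (232, (np.int64(64), np.int64(43), np.int64(32))), (233, (np.int64(64), np.int64(43), np.int64(32))), (234, (np.int64(65), np.int64(45), np.int64(34)))]
-0.002 228.6 221.9
-0.001 226.8 220.1
0 224.9 218.3
0.001 223.0 216.5
0.002 221.1 214.7
0.003 219.2 212.9
```

The disc hangs level between the pads, centred at about (314,258) in the wrist view. Carrying it to view the well from the same relative pose, so the calibration bias cancels.

Request:
carry_out --pt "0 0 -40 0 0 0 -0.5" --pt "-20 60 -55 0 0 0 -0.5" --pt "-35 120 -55 0 0 0 -0.5" --pt "-55 180 -55 0 0 0 -0.5" --pt "-75 240 -50 0 0 0 -0.5" --pt "-90 300 -45 0 0 0 -0.5" --pt "-105 360 -40 0 0 0 -0.5" --pt "-122 420 -30 0 0 0 -0.5"

```text
time: 11.22
position: [0.5504, 0.0816, 0.2246]
tool_rot: [-0.063, 0.998, 0.002, -0.005]
ft_force: [0.6, -0.6, 0.1]
grip_width: 0.0384
```

Request:
carry_out --pt "0 0 0 0 0 0 -0.5" --pt "0 0 0 0 0 0 -0.5"

```text
time: 11.48
position: [0.5493, 0.0816, 0.2229]
tool_rot: [-0.064, 0.998, 0.002, -0.007]
ft_force: [0.1, -0.2, -1.0]
grip_width: 0.038
```

Run:
```python
from h import *
import pickle
c=cam("wrist"); save(c,"pics/w1.png"); pickle.dump(c,open("w1.pkl","wb"))
o=robot.get_obs(); print(o["position"],o["ft_force"],o["tool_rot"],o["grip_width"])
```

```text
[0.54970509 0.08077947 0.22347919] [-0.37451662  1.01648433  0.87913254] [-0.06270308  0.99801292  0.00153161 -0.00601599] 0.03789725189458053
```

View pics/w1.png

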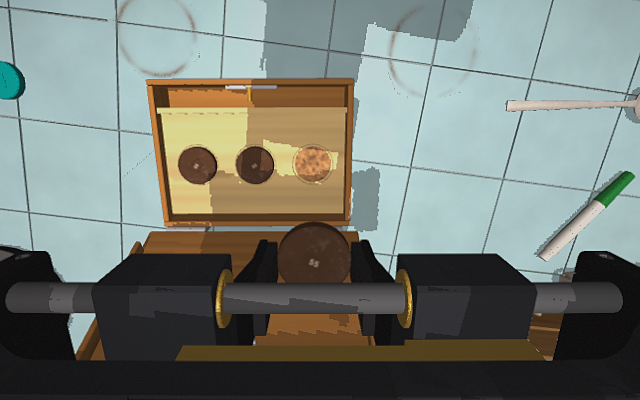

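Wrist view: the empty well is at (312,163), and the seated discs are at (255,165) and (197,165). The held disc is at (314,257).

Run:
```python
from h import *
import pickle
c=pickle.load(open("w1.pkl","rb"));save(c,"pics/w2.png",(170,135,350,240),4.4)
dark=lambda s:s.sum(2)<260
a=comp(c,(175,143,220,188),dark,.0405,"end"); b=comp(c,(233,143,277,188),dark,.0405,"mid")
P=comp(c,(288,140,336,188),lambda s:(s[...,0]-s[...,1]>60),.0315,"cork")
dy=(b-a); print("spacing",np.linalg.norm(dy),"yaw",np.degrees(np.arctan2(-dy[0],dy[1])))
print("extrap",b+dy/np.linalg.norm(dy)*.06, "spacing2",np.linalg.norm((P-b)[:2]))
```

```text
end [197.4 164.9] [  39   37 1111] (36.44484329223633, 39.107364654541016) [ 0.5442 -0.0378  0.0405]
mid [254.7 164.7] [  38   38 1114] (37.1159553527832, 37.75969314575195) [0.5366 0.0206 0.0405]
cork [312.1 162. ] [ 34  27 447] (26.730022430419922, 36.3589973449707) [0.5278 0.0789 0.0315]
spacing 0.05893092121541302 yaw 7.367093100820646
extrap [0.52894218 0.08012145 0.0405    ] spacing2 0.058930756964112326
```

View pics/w2.png

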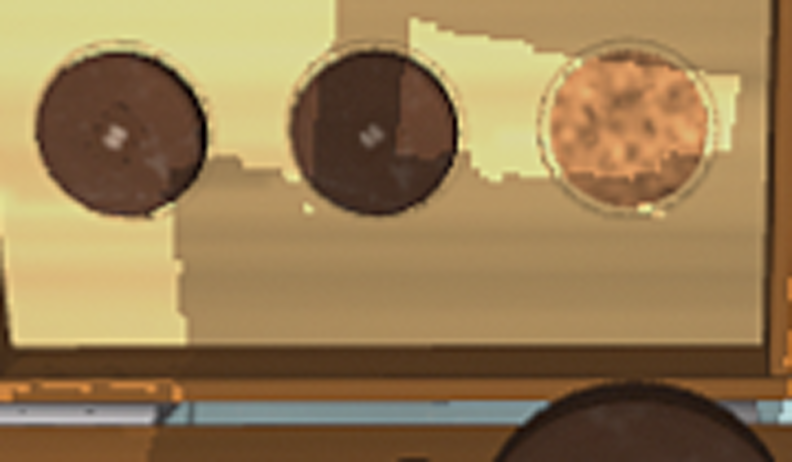

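Run:
```python
from h import *
import pickle
c0=pickle.load(open("w1.pkl","rb"));c=cam("wrist");save(c,"pics/w3.png",(285,135,345,195),10)
pickle.dump(c,open("w3.pkl","wb"))
s=c["pixels"][140:190,288:340].astype(int)
m=(s[...,0]-s[...,2]>60)&(s[...,0]-s[...,1]>35)
ys,xs=np.nonzero(cv2.morphologyEx(m.astype(np.uint8),cv2.MORPH_OPEN,np.ones((3,3),np.uint8)))
print(xs.min()+288,xs.max()+288,ys.min()+140,ys.max()+140)
o=robot.get_obs();M=R.from_quat(o["tool_rot"]).as_matrix();print(o["position"],c["position"],c0["position"])
for cc in(c,c0): print(onz(cc,312.6,163.9,.034),onz(cc,312.8,164.1,.0315))
```

```text
296 330 146 181
[0.55004895 0.08027936 0.22390491] [0.47415483 0.07129065 0.38608132] [0.47390959 0.07201271 0.38563308]
[0.53008199 0.07882814 0.034     ] [0.53066345 0.07911748 0.0315    ]
[0.52929588 0.07963535 0.034     ] [0.5298733  0.07992532 0.0315    ]
```

View pics/w3.png

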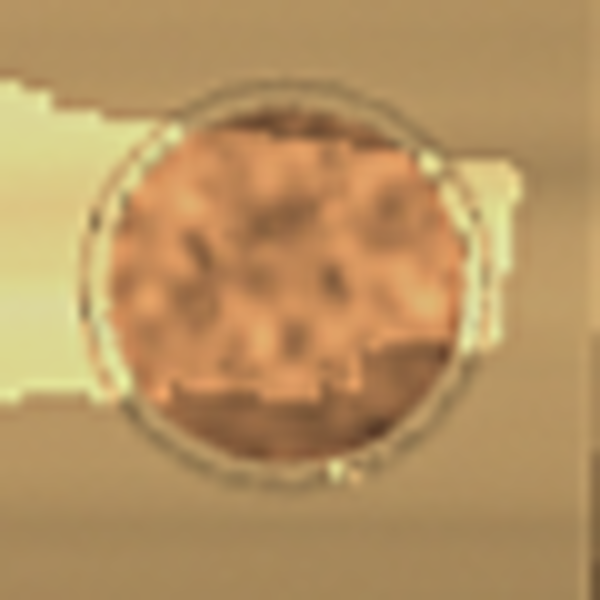

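Run:
```python
from h import *
import pickle
c=pickle.load(open("w3.pkl","rb"))
o=robot.get_obs();M=R.from_quat(o["tool_rot"]).as_matrix();p=o["position"]
a=onz(c,313.25,163,.034);b=onz(c,313.25,163.1,.0315);print(a,b)
P=(a+b)/2; P[2]=.050
print("raw",P,(M.T@(P-p)*1e3).round(1),"corr",(M.T@(P-p)*1e3+[-.4,-1,0]).round(1))
print(M)
```

```text
[0.52905664 0.07938508 0.034     ] [0.52955164 0.07945581 0.0315    ]
raw [0.52930414 0.07942045 0.05      ] [ 18.8   1.1 174.1] corr [1.840e+01 1.000e-01 1.741e+02]
[[-0.99221211 -0.12405474 -0.01120455]
 [-0.12408827  0.99226841  0.00234639]
 [ 0.01082684  0.00371847 -0.99993447]]
```

Request:
carry_out --pt "10 0 30 0 0 0 -0.5" --pt "18.4 0 70 0 0 0 -0.5" --pt "18.4 0 110 0 0 0 -0.5" --pt "18.4 0 140 0 0 0 -0.5" --pt "18.4 0 160 0 0 0 -0.5" --pt "18.4 0 170 0 0 0 -0.5" --pt "18.4 0 174 0 0 0 -0.5" --pt "18.4 0 174 0 0 0 -0.5"

```text
time: 12.58
position: [0.5303, 0.0779, 0.0506]
tool_rot: [-0.062, 0.998, 0.001, -0.005]
ft_force: [0.5, -0.1, 0.2]
grip_width: 0.0379
```

Run:
```python
from h import *
import pickle
c=cam("wrist"); save(c,"pics/x1.png",(180,130,400,295),3.6)
o=robot.get_obs();M=R.from_quat(o["tool_rot"]).as_matrix();p=o["position"]
print(p,o["ft_force"],o["grip_width"]);print(M)
c=cam("scene"); save(c,"pics/x2.png",(240,120,400,260),5)
c=cam("side"); save(c,"pics/x3.png",(240,130,400,260),5)
```

```text
[0.5304521  0.0781226  0.05080191] [-0.61544396 -0.0567509  -0.64039593] 0.037867119285117525
[[-0.99226686 -0.12373786 -0.00976818]
 [-0.12376523  0.99230898  0.00224728]
 [ 0.00941498  0.00343886 -0.99994976]]
```

View pics/x1.png

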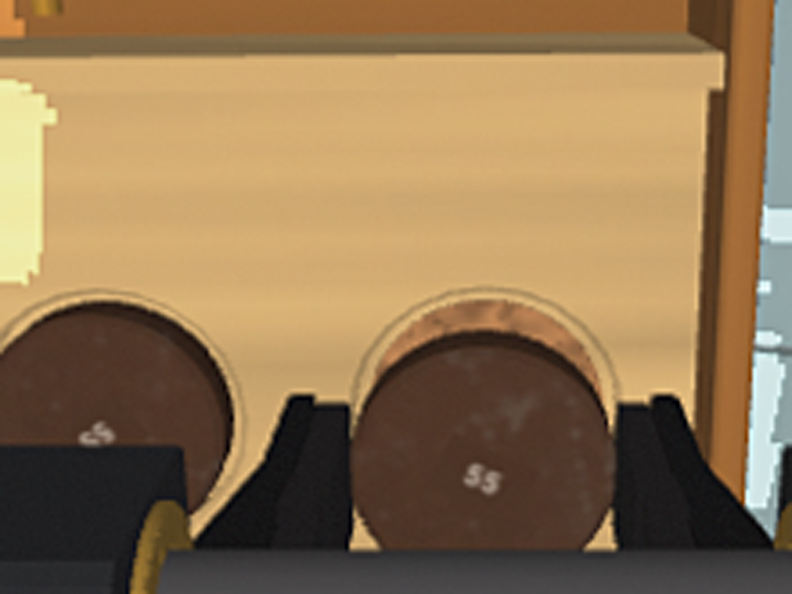

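View pics/x2.png

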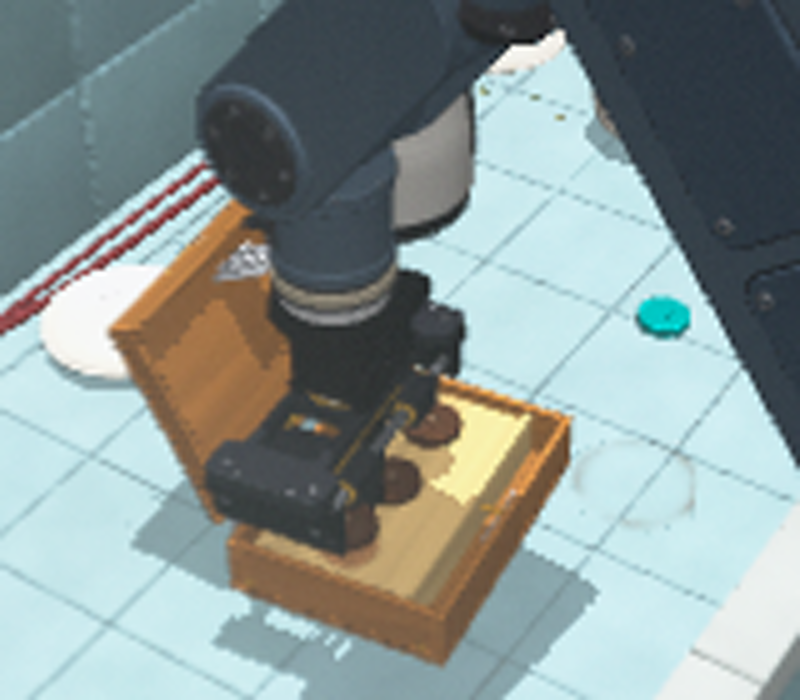

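View pics/x3.png

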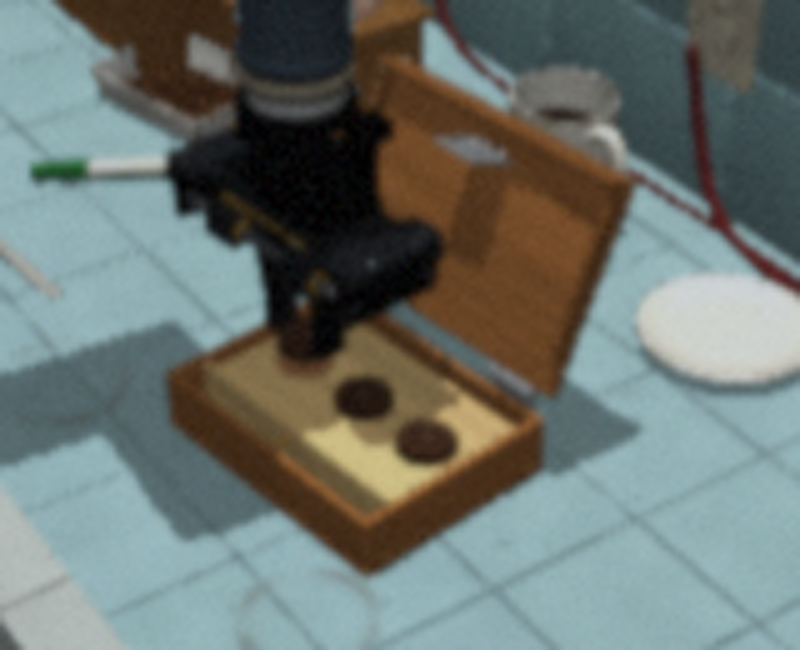

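Run:
```python
from h import *
c=cam("wrist"); save(c,"pics/x4.png",(270,200,360,290),8)
o=robot.get_obs();M=R.from_quat(o["tool_rot"]).as_matrix();p=o["position"];print(p)
for n,r,z,rad in(("ring",210,.034,.0215),("disc bot",222.2,p[2]-.006,.0195),("disc top",227,p[2]+.004,.0195)):
    q=onz(c,314.3,r,z); print(n,M.T@(q-p)*1e3-[rad*1e3,0,0])
```

```text
[0.53035599 0.0784184  0.05084114]
ring [-0.1164757   1.07049311 17.04508098]
disc bot [-1.41017849  1.04598358  6.17260637]
disc top [-0.37640875  1.02054939 -3.81833377]
```

View pics/x4.png

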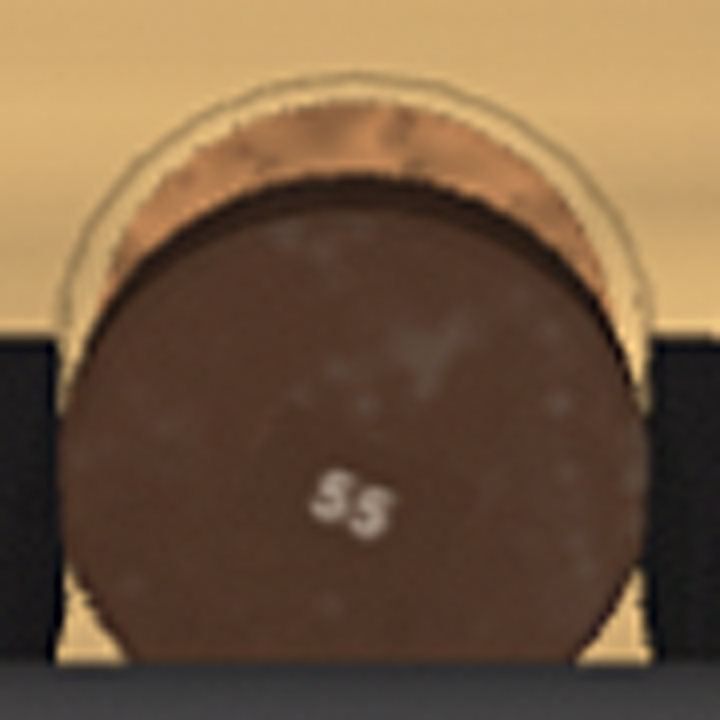

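The disc is over the well: ring front at (314,209.5), disc front edge at (314,222). Nudging about 0.7 mm in tool x and lowering.

Request:
carry_out --pt "0.7 0.3 3 0 0 0 -0.5" --pt "0.7 0.3 6 0 0 0 -0.5" --pt "0.7 0.3 9 0 0 0 -0.5" --pt "0.7 0.3 11 0 0 0 -0.5" --pt "0.7 0.3 11 0 0 0 -0.5"

```text
time: 13.4
position: [0.5293, 0.0787, 0.0396]
tool_rot: [-0.062, 0.998, 0.001, -0.005]
ft_force: [0.5, 0.4, -0.8]
grip_width: 0.0383
```

Request:
carry_out --pt "0 0 0.7 0 0 0 -0.5" --pt "0 0 1.3 0 0 0 -0.5" --pt "0 0 1.3 0 0 0 -0.5"

```text
time: 13.78
position: [0.5293, 0.0787, 0.0383]
tool_rot: [-0.062, 0.998, 0.001, -0.005]
ft_force: [-1.0, -0.2, 0.6]
grip_width: 0.0376
```

Request:
carry_out --pt "0 0 0.6 0 0 0 -0.5" --pt "0 0 1.2 0 0 0 -0.5" --pt "0 0 1.2 0 0 0 -0.5"

```text
time: 14.15
position: [0.5293, 0.0787, 0.037]
tool_rot: [-0.062, 0.998, 0.001, -0.005]
ft_force: [-0.1, -0.7, 1.7]
grip_width: 0.0379
```

Run:
```python
from h import *
c=cam("wrist"); save(c,"pics/y1.png",(220,190,380,290),5)
o=robot.get_obs();print(o["position"],o["ft_force"])
```

```text
[0.52932438 0.07866026 0.0370823 ] [ 1.05301108 -0.80194959 -0.54090442]
```

View pics/y1.png

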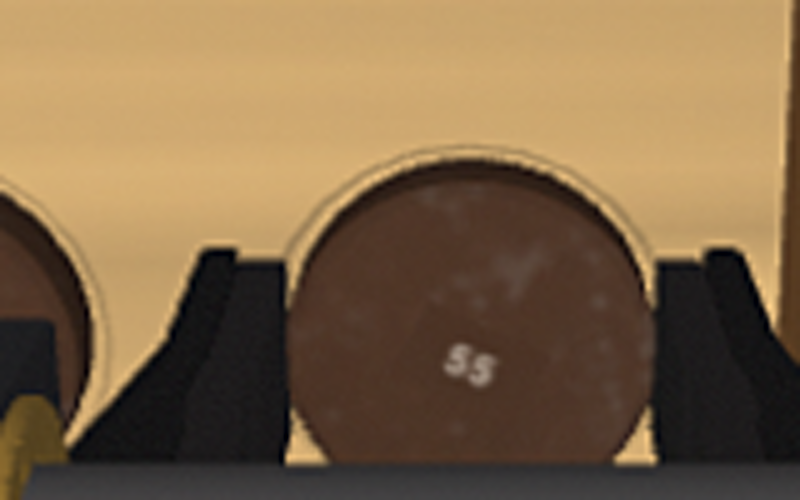

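In the picture the disc sits inside the ring (front edge at about (314,222), even rim gap) and no force is felt. Releasing with a small opening.

Request:
carry_out --pt "0 0 0 0 0 0 -0.05" --pt "0 0 0 0 0 0 0.0" --pt "0 0 0 0 0 0 0.02" --pt "0 0 0 0 0 0 0.02"

```text
time: 14.7
position: [0.5293, 0.0787, 0.0371]
tool_rot: [-0.062, 0.998, 0.001, -0.005]
ft_force: [-0.6, -1.3, 0.2]
grip_width: 0.0445
```

Request:
carry_out --pt "0 0 -5 0 0 0 0.02" --pt "0 0 -12 0 0 0 0.02" --pt "0 0 -40 0 0 0 0.02" --pt "0 0 -90 0 0 0 0.02" --pt "0 0 -140 0 0 0 0.02" --pt "-15 0 -190 0 0 0 0.02" --pt "-20 0 -190 0 0 0 0.02"

```text
time: 15.58
position: [0.555, 0.0807, 0.2322]
tool_rot: [-0.062, 0.998, 0.001, 0.001]
ft_force: [0.1, 0.8, -1.5]
grip_width: 0.0444
```

Run:
```python
from h import *
import pickle
c=cam("wrist"); save(c,"pics/z1.png",(160,120,360,240),4); pickle.dump(c,open("z1.pkl","wb"))
C2=cam("side"); save(C2,"pics/z2.png",(260,130,400,250),5); pickle.dump(C2,open("z2.pkl","wb"))
o=robot.get_obs();print(o["position"],o["ft_force"],o["grip_width"],o["time"],o["q"])
```

```text
[0.55137729 0.0807406  0.22751464] [-1.29902103 -0.05641249  0.08345813] 0.04424974239533676 15.675 [-0.05608434  0.43374011  1.59258028  0.00189142  1.12409606 -1.75229181]
```

View pics/z1.png

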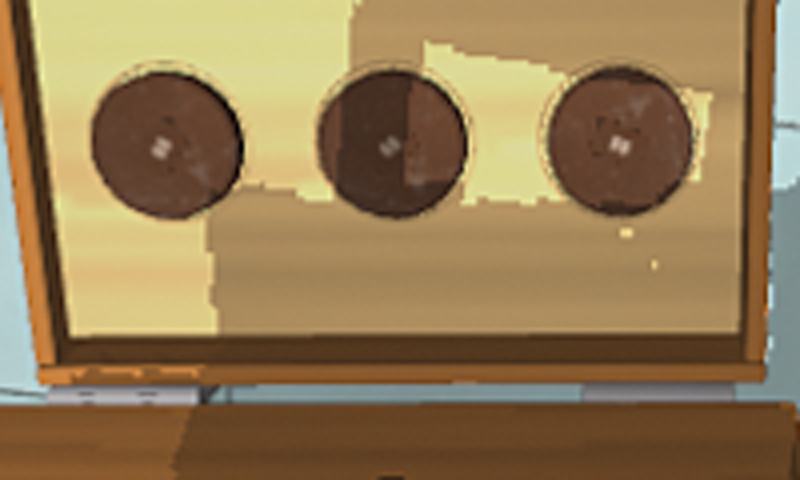

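View pics/z2.png

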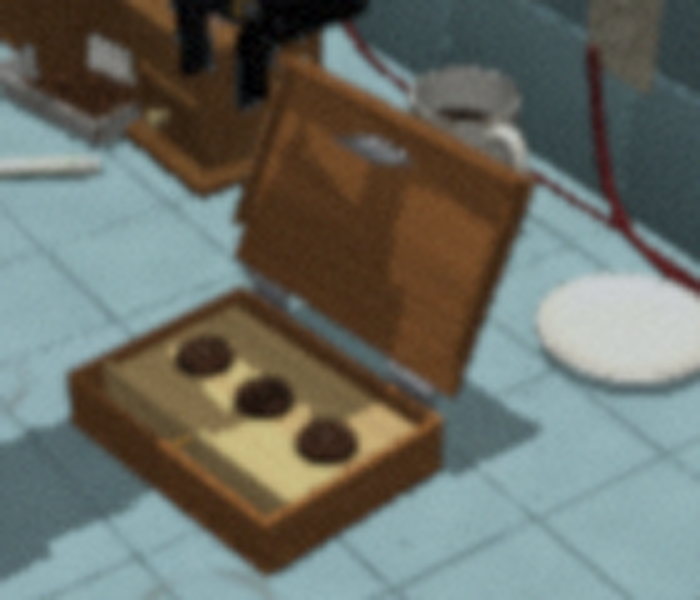

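Run:
```python
from h import *
import pickle
C=pickle.load(open("open.pkl","rb"))
s=C["side"]
print("kettle base",onz(s,405,245,0),onz(s,458,245,0),"front",onz(s,430,260,0)); print("mug front",onz(s,352,174,0)); 
sc=C["scene"]; print("kettle sc",onz(sc,297,160,0),onz(sc,334,160,0),onz(sc,315,167,0),"mug",onz(sc,217,226,0))
c=pickle.load(open("z1.pkl","rb"))
dark=lambda q:q.sum(2)<260
a=comp(c,(176,130,226,180),dark,.0405,"end"); b=comp(c,(233,130,283,180),dark,.0405,"mid"); d=comp(c,(290,130,340,180),dark,.0405,"new")
print(np.linalg.norm(b-a),np.linalg.norm(d-b), (d-(2*b-a))*1e3)
o=robot.get_obs();M=R.from_quat(o["tool_rot"]).as_matrix();print(M)
k=np.array([np.cos(np.radians(7.2)),np.sin(np.radians(7.2)),0]); H=np.array([.5963,.0268,0])
for u,z in((.11,.235),(.105,.165)):
    P=H+u*k+[0,0,z]; print(u,z,P,(M.T@(P-o["position"])*1e3).round(1))
```

```text
kettle base [ 0.69784196 -0.24876685  0.        ] [ 0.83070759 -0.34092467  0.        ] front [ 0.71322426 -0.33520621  0.        ]
mug front [0.80941376 0.15159188 0.        ]
kettle sc [ 8.07856745e-01 -2.30606522e-01  1.11022302e-16] [ 0.68341562 -0.31104077  0.        ] [ 7.20760987e-01 -2.31107646e-01  1.11022302e-16] mug [0.80931366 0.21161023 0.        ]
end [201.4 155.8] [  38   37 1075] (35.731258392333984, 38.62737274169922) [ 0.5442 -0.0379  0.0405]
mid [257.8 155.5] [  37   38 1073] (36.39488983154297, 37.1788330078125) [0.5366 0.0207 0.0405]
new [314.7 155. ] [  36   37 1027] (35.82670974731445, 37.08267593383789) [0.5288 0.0797 0.0405]
0.059103259058857105 0.05951426762081961 [-0.26213322  0.38006817  0.        ]
[[-0.99221265 -0.12425027 -0.00871348]
 [-0.12427369  0.99224554  0.00219772]
 [ 0.00837285  0.00326346 -0.99995962]]
0.11 0.235 [0.70543262 0.04058666 0.235     ] [-147.8  -59.    -8.9]
0.105 0.165 [0.70047204 0.03995999 0.165     ] [-143.4  -59.2   61.1]
```

The new disc is seated in line with the others (spacing 59.5 against 59.1 mm, residual under 0.5 mm). Next is closing: go over the lid and down behind it with shut fingers.

Request:
carry_out --pt "0 0 -25 0 0 0 -1" --pt "-40 -20 -25 0 0 0 -1" --pt "-80 -35 -25 0 0 0 -1" --pt "-120 -50 -25 0 0 0 -1" --pt "-150 -59 -20 0 0 0 -1" --pt "-150 -59 -10 0 0 0 -1" --pt "-150 -59 -10 0 0 0 -1" --force 20

```text
time: 16.55
position: [0.7045, 0.0413, 0.2326]
tool_rot: [-0.062, 0.998, 0.002, -0.008]
ft_force: [0.7, -0.7, -0.4]
grip_width: 0.0005
```

Run:
```python
from h import *
c=cam("wrist"); save(c,"pics/a1.png")
C2=cam("side"); save(C2,"pics/a2.png",(240,60,440,250),4)
o=robot.get_obs();print(o["position"],o["ft_force"],o["grip_width"],o["q"])
```

```text
[0.70569297 0.04137609 0.23508452] [-1.10280744  0.00311386  0.44080508] 0.0006448841735845015 [-9.97125395e-02  6.37250942e-01  1.18016680e+00  1.41511681e-03
  1.33654160e+00 -1.79591227e+00]
```

View pics/a1.png

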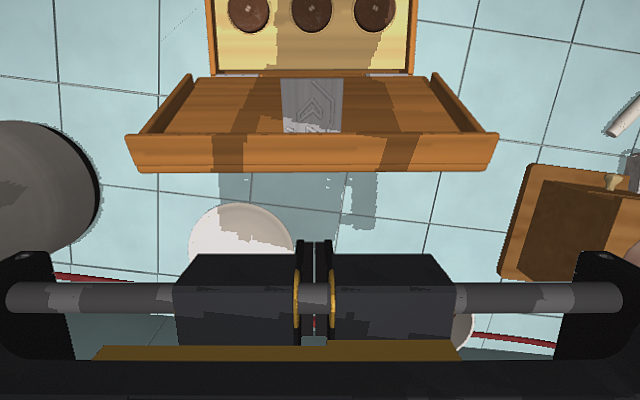

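View pics/a2.png

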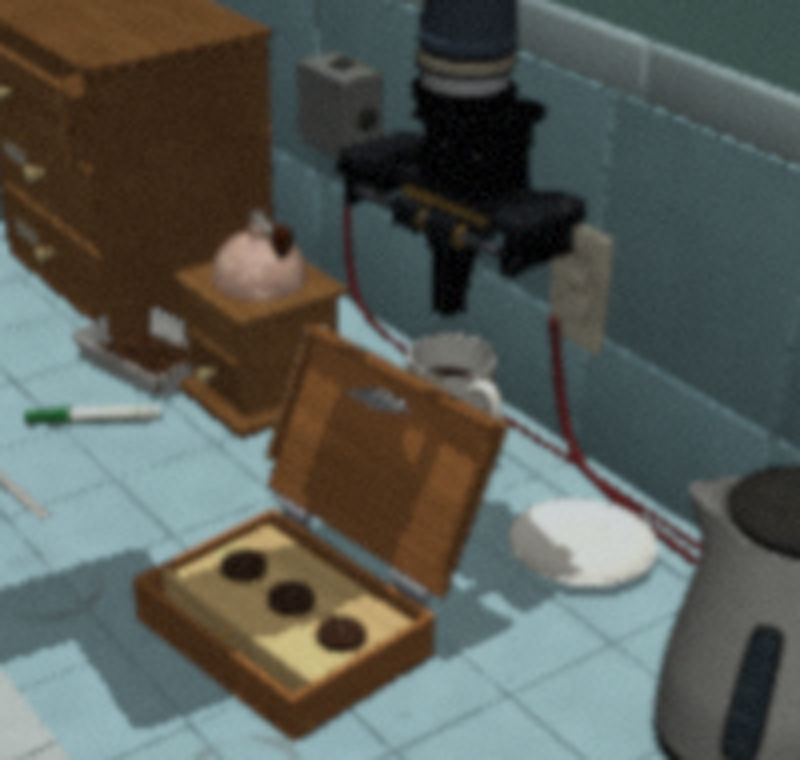

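Wrist view: the lid's upper edge is at row 171 and the fingertips at row 240, so they are clear behind it. Going down.

Request:
carry_out --pt "0 0 20 0 0 0 -1" --pt "0 0 40 0 0 0 -1" --pt "0 0 60 0 0 0 -1" --pt "0 0 68 0 0 0 -1" --pt "8 0 68 0 0 0 -1" --pt "16 0 68 0 0 0 -1" --pt "22 0 68 0 0 0 -1" --pt "22 0 68 0 0 0 -1"

```text
time: 17.65
position: [0.6827, 0.0387, 0.1681]
tool_rot: [-0.062, 0.998, 0.002, -0.006]
ft_force: [-0.3, -0.1, 0.2]
grip_width: 0.0001
```

Request:
carry_out --pt "4 0 0 0 0 0 -1" --pt "8 0 0 0 0 0 -1" --pt "12 0 0 0 0 0 -1" --pt "16 0 0 0 0 0 -1" --pt "20 0 0 0 0 0 -1" --pt "20 0 0 0 0 0 -1"

```text
time: 18.4
position: [0.6623, 0.0361, 0.1683]
tool_rot: [-0.062, 0.998, 0.002, -0.006]
ft_force: [1.9, 0.1, 1.4]
grip_width: 0.0009
```

Request:
carry_out --pt "4 0 0 0 0 0 -1" --pt "8 0 0 0 0 0 -1" --pt "12 0 0 0 0 0 -1" --pt "16 0 0 0 0 0 -1" --pt "20 0 0 0 0 0 -1" --pt "24 0 0 0 0 0 -1"

```text
time: 19.15
position: [0.6381, 0.0331, 0.1685]
tool_rot: [-0.062, 0.998, 0.002, -0.006]
ft_force: [3.1, 0.6, 1.9]
grip_width: 0.0005
```

Run:
```python
from h import *
C2=cam("side"); save(C2,"pics/b2.png",(240,60,440,250),4)
o=robot.get_obs();print(o["position"],o["ft_force"],o["grip_width"])
```

```text
[0.63741366 0.03309124 0.16842817] [ 1.11393507 -0.06416571  1.87899395] 0.0006753799880757862
```

View pics/b2.png

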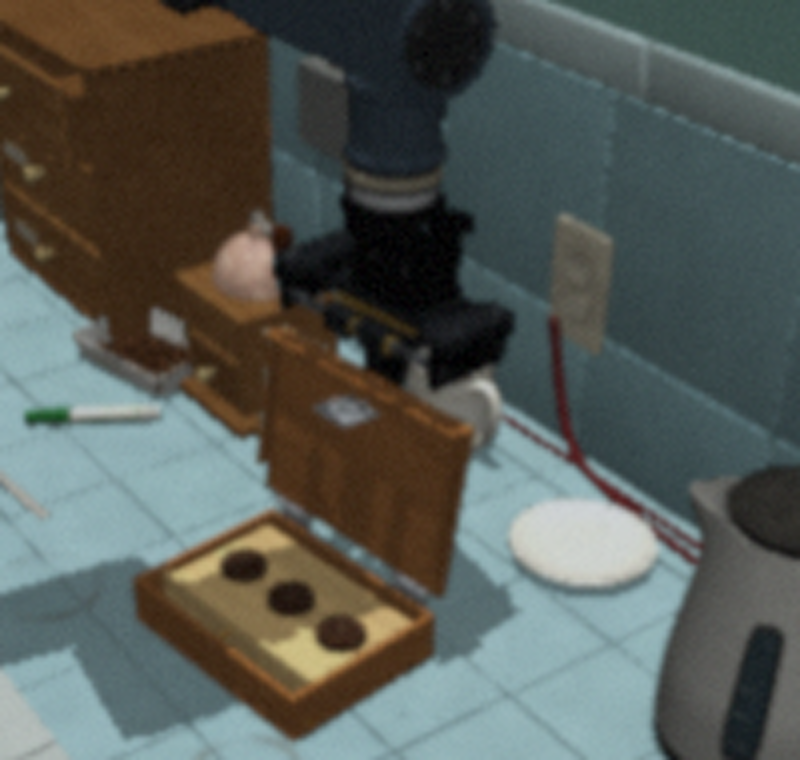

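The lid is following, upright in the picture, with 1–3 N on the fingers. Continuing.

Request:
carry_out --pt "4 0 -1 0 0 0 -1" --pt "8 0 -2 0 0 0 -1" --pt "12 0 -4 0 0 0 -1" --pt "16 0 -6 0 0 0 -1" --pt "20 0 -7 0 0 0 -1" --pt "24 0 -8 0 0 0 -1"

```text
time: 19.95
position: [0.6138, 0.0301, 0.1769]
tool_rot: [-0.062, 0.998, 0.002, -0.006]
ft_force: [2.7, 0.4, -2.0]
grip_width: 0.0007
```

Request:
carry_out --pt "5 0 0 0 0 0 -1" --pt "10 0 0 0 0 0 -1" --pt "15 0 0 0 0 0 -1" --pt "20 0 0 0 0 0 -1" --pt "26 0 0 0 0 0 -1" --pt "31 0 0.5 0 0 0 -1"

```text
time: 20.7
position: [0.5828, 0.0262, 0.1769]
tool_rot: [-0.062, 0.998, 0.002, -0.006]
ft_force: [2.8, 0.6, -1.0]
grip_width: 0.0005
```

Request:
carry_out --pt "5 0 1 0 0 0 -1" --pt "10 0 2 0 0 0 -1" --pt "15 0 3 0 0 0 -1" --pt "20 0 4.5 0 0 0 -1" --pt "26 0 6 0 0 0 -1" --pt "31 0 8 0 0 0 -1"

```text
time: 21.45
position: [0.5516, 0.0222, 0.1693]
tool_rot: [-0.062, 0.998, 0.002, -0.006]
ft_force: [4.6, 1.2, -0.9]
grip_width: 0.0006
```

Run:
```python
from h import *
C2=cam("side"); save(C2,"pics/c2.png",(240,60,440,250),4)
o=robot.get_obs();print(o["position"],o["ft_force"])
```

```text
[0.55052509 0.02221971 0.16890109] [ 1.58229732  0.0310058  -0.5381917 ]
```

View pics/c2.png

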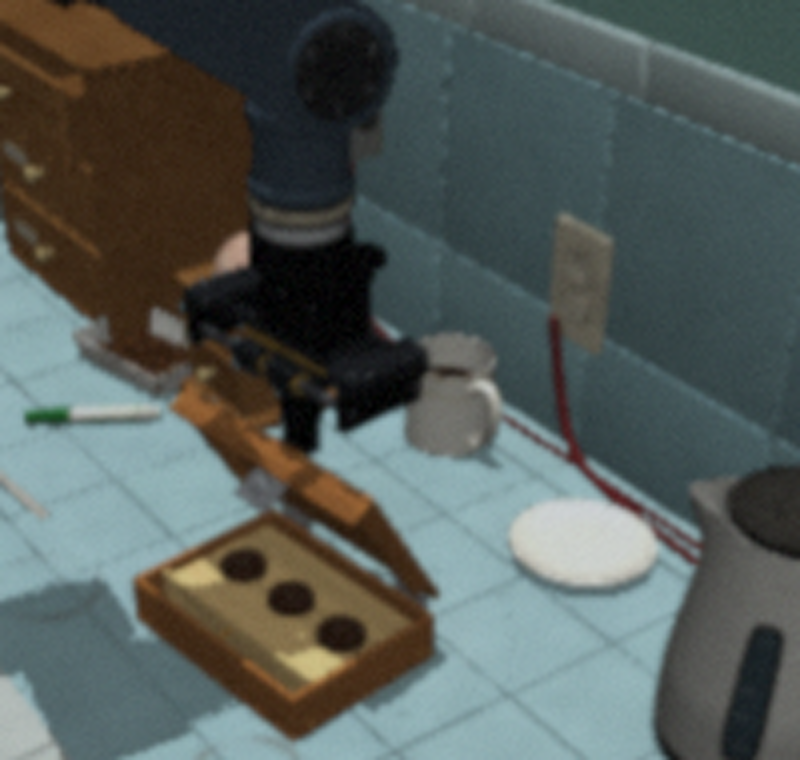

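Request:
carry_out --pt "5 0 2 0 0 0 -1" --pt "10 0 4.5 0 0 0 -1" --pt "14 0 7 0 0 0 -1" --pt "18 0 9.5 0 0 0 -1" --pt "23 0 12.5 0 0 0 -1" --pt "27 0 15.5 0 0 0 -1"

```text
time: 22.25
position: [0.5233, 0.0188, 0.1536]
tool_rot: [-0.062, 0.998, 0.002, -0.007]
ft_force: [3.6, 0.6, 1.1]
grip_width: 0.0005
```

Request:
carry_out --pt "4 0 3.5 0 0 0 -1" --pt "8 0 7 0 0 0 -1" --pt "12 0 10.5 0 0 0 -1" --pt "16 0 14.5 0 0 0 -1" --pt "20 0 18.5 0 0 0 -1" --pt "24 0 23 0 0 0 -1"

```text
time: 23.0
position: [0.4988, 0.0159, 0.1307]
tool_rot: [-0.062, 0.998, 0.002, -0.007]
ft_force: [2.9, 0.6, 2.2]
grip_width: 0.0006
```

Run:
```python
from h import *
C2=cam("side"); save(C2,"pics/d2.png",(240,60,440,250),4)
o=robot.get_obs();print(o["position"],o["ft_force"])
```

```text
[0.49754992 0.01596913 0.13018711] [ 1.38728783 -0.19096     0.67468764]
```

View pics/d2.png

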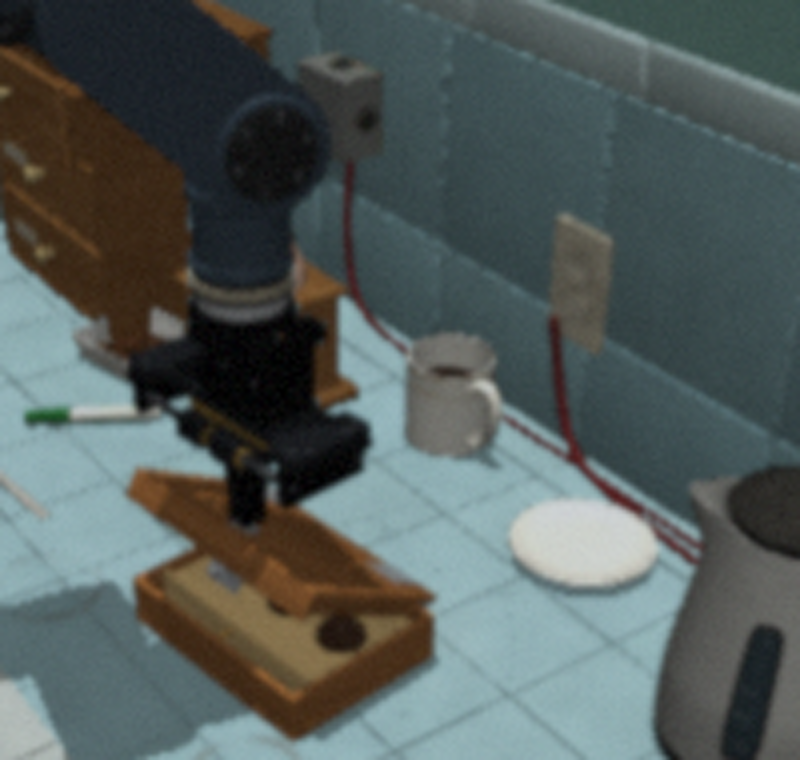

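Request:
carry_out --pt "3 0 4.5 0 0 0 -1" --pt "6 0 9 0 0 0 -1" --pt "8.5 0 14 0 0 0 -1" --pt "11 0 19 0 0 0 -1" --pt "13 0 24 0 0 0 -1" --pt "15 0 29 0 0 0 -1"

```text
time: 23.8
position: [0.4822, 0.0141, 0.1011]
tool_rot: [-0.063, 0.998, 0.002, -0.008]
ft_force: [2.1, 0.8, 2.7]
grip_width: 0.0004
```

Request:
carry_out --pt "2 0 4 0 0 0 -1" --pt "3.5 0 8 0 0 0 -1" --pt "5 0 12 0 0 0 -1" --pt "6.5 0 16 0 0 0 -1" --pt "7.5 0 20 0 0 0 -1" --pt "8 0 22 0 0 0 -1"

```text
time: 24.55
position: [0.4736, 0.0132, 0.079]
tool_rot: [-0.062, 0.998, 0.002, -0.008]
ft_force: [2.8, 0.7, 3.4]
grip_width: 0.0005
```

Request:
carry_out --pt "0 0 3 0 0 0 -1" --pt "0 0 6 0 0 0 -1" --pt "0 0 9 0 0 0 -1" --pt "0 0 12 0 0 0 -1" --pt "0 0 15 0 0 0 -1" --pt "0 0 18 0 0 0 -1" --pt "0 0 18 0 0 0 -1"

```text
time: 25.42
position: [0.4724, 0.0132, 0.0606]
tool_rot: [-0.063, 0.998, 0.002, -0.009]
ft_force: [-1.8, -3.3, 3.9]
grip_width: 0.0002
```

Request:
carry_out --pt "0 0 1 0 0 0 -1" --pt "0 0 2 0 0 0 -1" --pt "0 0 3 0 0 0 -1" --pt "0 0 3.7 0 0 0 -1" --pt "0 0 3.7 0 0 0 -1"

```text
time: 26.05
position: [0.4724, 0.0132, 0.0572]
tool_rot: [-0.063, 0.998, 0.002, -0.009]
ft_force: [-0.7, -3.4, 4.8]
grip_width: 0.0009
```

Request:
carry_out --pt "0 0 0.6 0 0 0 -1" --pt "0 0 1.2 0 0 0 -1" --pt "0 0 1.2 0 0 0 -1"

```text
time: 26.42
position: [0.4725, 0.0132, 0.0562]
tool_rot: [-0.063, 0.998, 0.002, -0.009]
ft_force: [-1.2, -1.9, 7.0]
grip_width: 0.0004
```

Request:
carry_out --pt "0 0 0.5 0 0 0 -1" --pt "0 0 0.8 0 0 0 -1" --pt "0 0 0.8 0 0 0 -1"

```text
time: 26.8
position: [0.4725, 0.0132, 0.0559]
tool_rot: [-0.063, 0.998, 0.002, -0.009]
ft_force: [-1.5, -2.8, 9.1]
grip_width: 0.0007
```

At the hard stop again, about 10 N. Letting up slowly to see whether it holds.

Request:
carry_out --pt "0 0 -2 0 0 0 -1" --pt "0 0 -4 0 0 0 -1" --pt "0 0 -6 0 0 0 -1" --pt "0 0 -8 0 0 0 -1" --pt "0 0 -10 0 0 0 -1" --pt "0 0 -12 0 0 0 -1" --pt "0 0 -14 0 0 0 -1" --pt "0 0 -14 0 0 0 -1"

```text
time: 27.8
position: [0.4729, 0.0134, 0.0699]
tool_rot: [-0.063, 0.998, 0.002, -0.009]
ft_force: [-0.4, 0.0, -0.7]
grip_width: 0.0004
```

Run:
```python
from h import *
C2=cam("side"); save(C2,"pics/e2.png",(240,100,400,250),5)
o=robot.get_obs();print(o["position"],o["ft_force"])
```

```text
[0.47280549 0.013316   0.06984755] [-0.60949449  0.84805979  0.54966771]
```

View pics/e2.png

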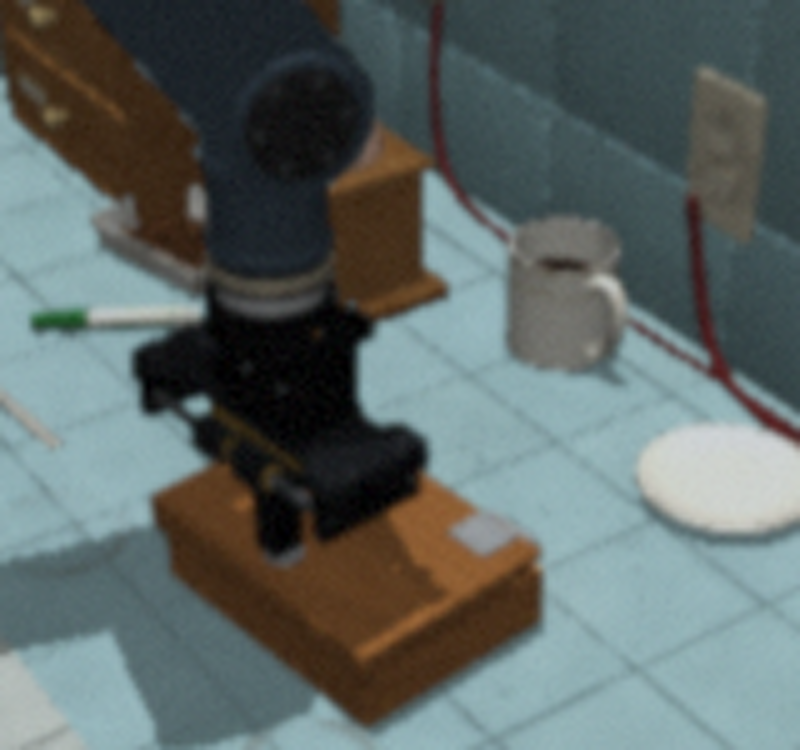

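Latched: force is gone and the lid is level. Retreating and checking.

Request:
carry_out --pt "0 0 -20 0 0 0 -1" --pt "0 0 -60 0 0 0 -1" --pt "0 0 -110 0 0 0 -1" --pt "0 0 -160 0 0 0 -1" --pt "0 0 -190 0 0 0 -1" --pt "0 0 -190 0 0 0 -1" --pt "0 0 -190 0 0 0 -1" --pt "0 0 -190 0 0 0 -1"

```text
time: 28.85
position: [0.4751, 0.0131, 0.2582]
tool_rot: [-0.063, 0.998, 0.002, -0.011]
ft_force: [-0.4, 0.0, 0.1]
grip_width: 0.0005
```

Run:
```python
from h import *
C2=cam("side"); save(C2,"pics/f2.png")
c=cam("scene"); save(c,"pics/f1.png")
o=robot.get_obs();print(o["position"],o["ft_force"],o["time"])
```

```text
[0.4754737  0.01297524 0.2585298 ] [-0.131475    0.15944467 -0.16577656] 28.95
```

View pics/f2.png

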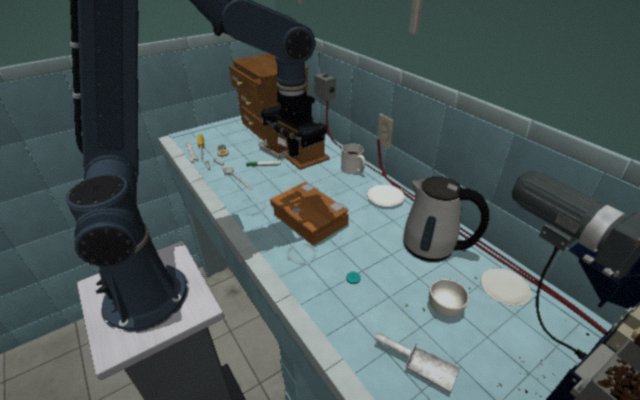

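View pics/f1.png

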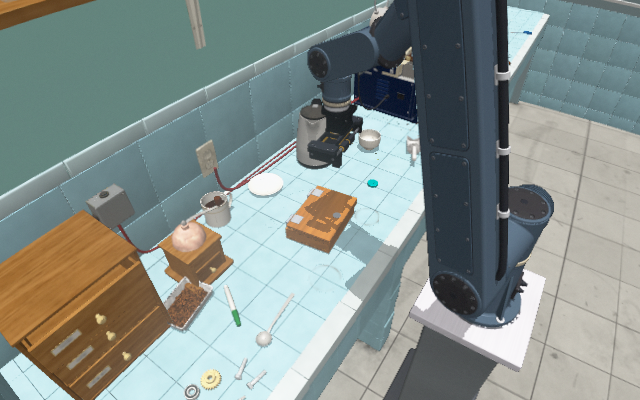

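The side view at (310,212) and the scene view at (320,218) show the lid shut with the arm clear. The bowl, spoon, marker and turquoise disc are at the pixels they started at. Handing in.

```bash
python3 -c "
from rig import robot
print(robot.hand_in())"
```

```text
the job is handed in; nothing more can be done
None
```

The disc keeper is shut and latched with the loose brown disc inside, and I handed the job in after about 29 s of robot time; the hand-in gives no verdict.

- **Opening:** I pressed the steel spot to its hard stop with about 9 N. When I let up, the lid sprang fully open.
- **Disc:** I gripped the brown disc by its upper half and laid it in the empty well at the keeper's +y end. The picture taken just afterwards showed it in line with the other two, within about 0.5 mm, and those two where they were.
- **Closing:** I drew the lid over from behind at about 5 N or less and pressed it to the stop with about 10 N. It stayed level when I let up, and the measured force fell to about zero.
- **Last checks:** The final side and scene pictures show the lid still shut and the arm well clear. The bowl, spoon, marker and turquoise disc look unmoved. I compared those by eye and did not measure them. The discs could not be seen again once the lid was shut.
- **Disagreement:** The wrist camera read about 1 mm off the jaws' centre sideways. I corrected for that with a close view before letting go of the disc.

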